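# Lay out the pocket calculators with even gaps

### The job

Lay the loose calculators in one straight row along the grey felt, starting from the black demonstration calculator: first the orange one, then the cream one, then the green one (close up for any that is missing), all lying face up and reading the same way as the black one. Set each one in turn with the blue battery case standing on the counter in the gap between it and its neighbour, so that the gap is one thickness of the case, and only then take the case out for the next. Finish with all the gaps still even and the case back on the cork coaster, and leave the mug, stapler and bell where they stand.

Things in the scene. Friction and masses are not known exactly. Their poses are not given: they have to be found in the camera images.
- demo: black landscape calculator screwed to the counter, 66 x 48 x 20 mm, origin at its centre. x: along its length, to the reader's right, the way the row grows; y: to its display edge; z up, out of its keys. Grey felt, 40 mm wide, flat on the counter, runs from it along +x: the row's centre line is its x axis. The first neighbour's centre belongs 82 mm along x (66 + gap 16).
- orange: orange loose calculator, 66 mm long (x), 48 mm wide (y) and 20 mm thick (z), 240 g, a plain block to the hand; origin at its centre. Axes as the black one: x to the reader's right, y to its display edge, z out of its keyed face. Starts face up. May be absent.
- cream: cream loose calculator, 66 mm long (x), 48 mm wide (y) and 20 mm thick (z), 240 g, a plain block to the hand; origin at its centre. Its z points OUT OF ITS BACK (grey battery door, small feet), so z is up at the start, when it lies face down, and must end pointing down; y to its display edge; x to the reader's LEFT when read from the front. It can be stood on its short end (66 mm high, 20 mm thick) or long side on the way over. Always present.
- green: green loose calculator, 66 mm long (x), 48 mm wide (y) and 20 mm thick (z), 240 g, a plain block to the hand; origin at its centre. Axes as the orange one. Starts face up. May be absent. Orange and green are never both absent.
- demo_display (a point): middle of the black one's display, 14.5 mm from its centre along its y
- orange_display (a point): the same for the orange one
- cream_display (a point): the same for the cream one
- green_display (a point): the same for the green one
- case: blue battery case used as the spacer, a block 16 mm thick (x), 50 mm long (y), 50 mm high (z), 90 g, origin at its centre; starts standing upright on the coaster, x level. Standing in a gap it sticks up 30 mm above the calculators and can be pinched there across its thickness or its length.
- coaster: square cork coaster fixed to the counter, 76 x 76 x 3 mm, origin at the centre of its underside
- mug: white mug of pencils, 82 mm across plus a handle, about 150 mm high with the pencils, origin under its centre; leave alone
- stapler: chrome stapler, 135 mm long, 34 mm wide, 49 mm high, origin under its centre; leave alone
- bell: small brass counter bell, 72 mm across, 56 mm high, origin under its centre; leave alone

How it is judged:
On the way, in this order (a step that is already met when the one before it is completed fails the run):
1. the orange calculator, if present, lies face up in its place in the row with the case standing against it in the gap before it (angle between orange's own z axis and vertical below 0.1 rad and height (world z) of orange below 0.013 m and y of orange_display in the frame of demo above 0 m and x of case in the frame of orange between -0.0455 and -0.0365 m and y of case in the frame of orange between -0.03 and 0.03 m and z of case in the frame of orange between 0.007 and 0.023 m and y of orange in the frame of demo between -0.008 and 0.008 m and angle between the x axis of orange and the x axis of demo, either way round below 0.12 rad and x of orange in the frame of demo between 0.074 and 0.09 m), for 0.2 s.
2. the cream calculator lies face up in its place in the row with the case standing against it in the gap before it (angle between cream's own z axis and vertical above 3.04 rad and height (world z) of cream below 0.013 m and y of cream_display in the frame of demo above 0 m and x of case in the frame of cream between 0.0365 and 0.0455 m and y of case in the frame of cream between -0.03 and 0.03 m and z of case in the frame of cream between -0.023 and -0.007 m and y of cream in the frame of demo between -0.008 and 0.008 m and angle between the x axis of cream and the x axis of demo, either way round below 0.12 rad and (x of cream in the frame of demo between 0.074 and 0.09 m or x of cream in the frame of demo between 0.156 and 0.172 m)), for 0.2 s.
3. the green calculator, if present, lies face up in its place in the row with the case standing against it in the gap before it (angle between green's own z axis and vertical below 0.1 rad and height (world z) of green below 0.013 m and y of green_display in the frame of demo above 0 m and x of case in the frame of green between -0.0455 and -0.0365 m and y of case in the frame of green between -0.03 and 0.03 m and z of case in the frame of green between 0.007 and 0.023 m and y of green in the frame of demo between -0.008 and 0.008 m and angle between the x axis of green and the x axis of demo, either way round below 0.12 rad and (x of green in the frame of demo between 0.156 and 0.172 m or x of green in the frame of demo between 0.238 and 0.254 m)), for 0.2 s.
At the end, for the whole second after the job is handed in: The present calculators lie flat, face up, reading as the black one, in the order black, orange, cream, green; each 82 mm centre to centre from its neighbour within 3.5 mm, 6 mm sideways, 0.1 rad; the case rests with its centre within 30 mm of the coaster's; all at rest (angle between each of orange, green's own z axis and vertical below 0.1 rad and height (world z) of each of orange, cream, green below 0.013 m and y of each of orange_display, cream_display, green_display in the frame of demo above 0 m and x of orange in the frame of demo between 0.0785 and 0.0855 m and y of orange in the frame of demo between -0.006 and 0.006 m and angle between the x axis of orange and the x axis of demo, either way round below 0.1 rad and linear speed of each of orange, cream, green, case below 0.02 m/s and angle between cream's own z axis and vertical above 3.04 rad and ((x of cream in the frame of orange between 0.0785 and 0.0855 m and y of cream in the frame of orange between -0.006 and 0.006 m and angle between the x axis of cream and the x axis of orange, either way round below 0.1 rad) or (x of cream in the frame of demo between 0.0785 and 0.0855 m and y of cream in the frame of demo between -0.006 and 0.006 m and angle between the x axis of cream and the x axis of demo, either way round below 0.1 rad)) and x of green in the frame of cream between -0.0855 and -0.0785 m and y of green in the frame of cream between -0.006 and 0.006 m and angle between the x axis of green and the x axis of cream, either way round below 0.1 rad and horizontal distance between case and coaster below 0.03 m and height (world z) of case below 0.035 m); the robot touches nothing.
It fails at once if the mug is shifted by more than 30 mm (distance of mug from where it was at the start of the episode above 0.03 m).
It fails at once if the stapler is shifted by more than 30 mm (distance of stapler from where it was at the start of the episode above 0.03 m).
It fails at once if the bell is shifted by more than 30 mm (distance of bell from where it was at the start of the episode above 0.03 m).
Of orange, green only 1 to 2 are there at a start; the rules pass over those that are not, and their reading is None.
At some moment in a run one of orange, cream, green may be knocked a few centimetres aside while the robot is not near it.
Once in a run the grip may slacken for a moment while it holds something.
It also fails if it takes over 210 s, if anything falls off the work surface, if the arm or the gripper's body presses on something with over 40 N, if the wrist force passes 120 N, or if a joint passes its speed limit or range.

### The arm

A 6-joint arm with a two-finger parallel gripper is mounted at the origin on the work surface. World frame = base frame: x ahead of the robot, y to its left, z up, the work surface at z = 0. Lengths are in m, angles in rad, forces in N, time in s.
With the tool pointing down it reaches from about 0.25 to 0.775 m from the base axis. Payload 4 kg.
Tool frame: the origin (TCP) lies at the very end of the fingers, on their centre line; the grasp point (between the pads) lies r.tcp_to_grasp behind it (r.tcp_to_grasp is the distance from the TCP to the grasp point, in m); z points along the fingers, y is the line along which they close (so a half turn about z gives the same grasp; the last joint's range is limited). The gripper opens to 85 mm and grips with 20 to 120 N. Pads are 22 mm wide; open, the fingers measure 114 mm over their backs; the gripper's body (76 mm by 85 mm) begins 54 mm behind the grasp point. The pads swing forward as they close: fully open they stand 13 mm farther back than shut.
Start: joints at [-1.387, 0.087, 1.371, -0, 1.684, -0.103], TCP at [0.156, -0.528, 0.194] pointing down, gripper open.
Joint ranges: [-3.1, 3.1], [-0.76, 2.03], [0.27, 2.55], [-1.08, 4.22], [0.17, 2.65], [-2.57, 2.57]. Speed limits (rad/s): [2.79, 2.79, 3.14, 3.14, 3.14, 3.14].

### API

Orientations are given as a unit quaternion [x, y, z, w].
In Python, from cell import r gives the robot as it stands.
- The arm moves only by the shell command python3 -m pendant 'ROWS' [FORCE]. ROWS is JSON, a list of rows, each an object with "delta_pos": the shift along the world's x, y, z in cm, a list of three; "rotation": the turn, a rotation vector about the world's x, y, z in degrees, a list of three; "hand": the opening in per cent of the stroke, from 0 (shut) to 100 (fully open). In form: [{"delta_pos": [tx, ty, tz], "rotation": [wx, wy, wz], "hand": hand}, ...]. A call has 1 to 8 rows; each row is the pose to reach, as a shift and turn from the pose commanded when the call began; what a row does not reach only later rows make up. A row lasts 1/12 s, in which the tool goes at most 41.7 mm and 7.16 degrees, less where a joint would pass 70% of its speed; a pose out of reach is approached as far as the arm can. A call with a gripper value outside its range is refused whole. The fingers move at their own pace and stop on an object; FORCE is the grip in N (left out, the last holds). Time passes only in rows, so rows that repeat a pose let the fingers close. It gives the time, the measured TCP pose, the force, the opening and the grip force at its end, in the units of the state.
- r.get_state(): the state, without advancing time (a new reading comes with each control period).
- r.grab_frame(name): name is "scene" or "side" or "wrist"; returns a dict with "img" (420x560x3 uint8, red, green, blue), "range_z" (420x560 float32, m along the optical axis (not along the pixel's ray), 0 where there is no reading), "fx", "fy", "cx", "cy" (pixels), "pose" (4x4, takes a point from camera to world coordinates). Camera axes: x right, y up, looking along -z (the intrinsics and any distortion apply to the point x, -y, -z); pixel columns grow to the right and rows downward; lengths in m; the calibration is good to about 2 mm. A picture is of the moment at which its call begins.
- r.sign_off(): hands the job in; it is judged then, once.
The state is a dict: "time_s": time; "q": joint angles; "joint_vel": joint speeds; "joint_torque": joint torques, N m; "eef_pos": TCP position; "ee_rot": TCP orientation; "force": force on the tool from outside, world axes, zero at the start; "moment": the same for the moment, N m; "gripper_width": opening from 0.0 (shut) to 1.0 (fully open); "grip_force": force on a finger pad.
Only numpy, scipy, OpenCV 4.12 (cv2) and the standard library are available. Lean on these libraries where they do the work, as an engineer would, in place of code of your own. Each camera call takes 0.05 s, during which the arm holds its last target. There are 200 camera calls.

## Working session

There is one attempt and no reset: what is moved stays moved. The work goes in short steps, Python scripts to look and compute and a shell command to move; the robot and the scene stay as the last step left them, time stands still between calls to the robot, and variables do not carry over. Pictures are saved under pics/ and viewed, at most 14 in all, crops included, and the job is handed in when it is done.

```bash
ls; mkdir -p pics
cat > h.py <<'E'
import numpy as np, cv2
from cell import r
def grab(n,save=None):
    f=r.grab_frame(n)
    if save: cv2.imwrite('pics/'+save,cv2.cvtColor(f['img'],cv2.COLOR_RGB2BGR))
    return f
def pts(f):
    "world point per pixel from range"
    h,w=f['range_z'].shape; u,v=np.meshgrid(np.arange(w),np.arange(h)); z=f['range_z']
    P=np.stack([(u-f['cx'])/f['fx']*z,-(v-f['cy'])/f['fy']*z,-z,np.ones_like(z)],-1)
    W=(P@np.array(f['pose']).T)[...,:3]; W[z<=0]=np.nan
    return W
def ray(f,u,v,h):
    "pixel onto plane z=h"
    T=np.array(f['pose']); d=T[:3,:3]@np.array([(u-f['cx'])/f['fx'],-(v-f['cy'])/f['fy'],-1]); o=T[:3,3]
    return o+d*(h-o[2])/d[2]
E
python3 - <<'E'
from h import *
a=grab('scene','s0.png');b=grab('side','d0.png')
for f in (a,b): print({k:v for k,v in f.items() if k not in('img','range_z')})
print(r.get_state(),r.tcp_to_grasp)
E
```

```text
pics
{'fx': 502.18251643168327, 'fy': 502.18251643168327, 'cx': 291.1887779436885, 'cy': 202.74809520472854, 'pose': array([[-0.69317284, -0.49376142,  0.52508197,  1.17917458],
       [ 0.72051928, -0.49395608,  0.48668199,  0.51552303],
       [ 0.01906264,  0.71568642,  0.69816156,  0.83555666],
       [ 0.        ,  0.        ,  0.        ,  1.        ]])}
{'fx': 469.1670811170869, 'fy': 469.1670811170869, 'cx': 282.33395971268544, 'cy': 217.70211770042732, 'pose': array([[ 0.94136138,  0.19923135, -0.27229694,  0.30540485],
       [-0.33738527,  0.56338033, -0.75417092, -0.86308649],
       [ 0.00315225,  0.80181636,  0.59756221,  0.69094988],
       [ 0.        ,  0.        ,  0.        ,  1.        ]])}
{'time_s': 0.1, 'q': array([-1.38712280e+00,  8.78715847e-02,  1.37215841e+00, -2.69823113e-05,
        1.68359180e+00, -1.03086036e-01]), 'joint_vel': array([-0.0002892 , -0.00109858, -0.00326775,  0.00036273,  0.00025918,
        0.00127091]), 'joint_torque': array([ 3.11888150e-03, -3.53010106e+01, -3.14220464e+01, -7.02005400e-05,
        7.87245284e-03,  1.76326154e-06]), 'eef_pos': array([ 0.15545928, -0.52700799,  0.1927334 ]), 'ee_rot': array([ 9.89738422e-01,  1.42887461e-01, -5.42659275e-05, -1.01320862e-03]), 'force': array([ 0.49428601,  0.13225033, -0.32740413]), 'moment': array([ 0.03226353,  0.03499268, -0.01533604]), 'grip_force': 0.0, 'gripper_width': 1.004859748204983} 0.0187
```

View pics/s0.png

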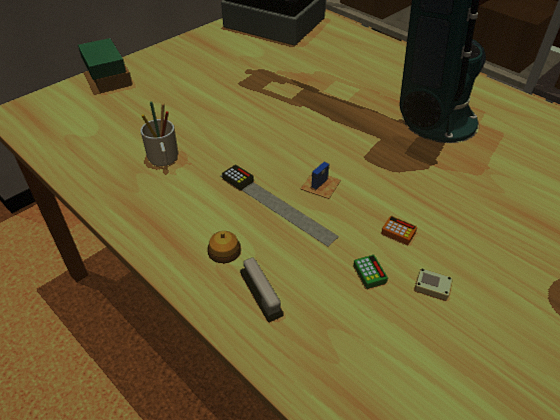

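View pics/d0.png

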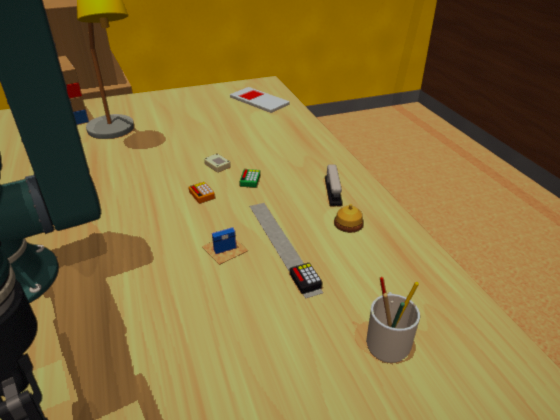

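Scene view: demo (238,177), felt running to (335,240), case on coaster (320,178), orange (399,230), green (370,271), cream face down (433,284), bell (224,246), stapler (262,288), mug (160,145). All three calculators are present.

```bash
cat >> h.py <<'E'
def blobs(f,lo=.012,hi=.028,amin=60,box=(.05,.8,-.7,.6)):
    W=pts(f); m=(W[...,2]>lo)&(W[...,2]<hi)&(W[...,0]>box[0])&(W[...,0]<box[1])&(W[...,1]>box[2])&(W[...,1]<box[3])
    n,L,st,c=cv2.connectedComponentsWithStats(m.astype(np.uint8),connectivity=4)
    out=[]
    for i in range(1,n):
        if st[i,4]<amin: continue
        s=L==i; p=W[s]; top=p[p[:,2]>np.median(p[:,2])-.006]
        hsv=cv2.cvtColor(f['img'],cv2.COLOR_RGB2HSV)[s]
        rc=cv2.minAreaRect((top[:,:2]*1000).astype(np.float32))
        out.append((c[i].round(),st[i,4],np.median(hsv,0),np.median(p[:,2]).round(4),rc))
    return out
E
python3 - <<'E'
from h import *
for n in('scene','side'):
    f=grab(n); print(n)
    for b in blobs(f): print(*b)
    print('case')
    for b in blobs(f,.036,.07,20): print(*b)
    W=pts(f); print('table',np.nanmedian(W[...,2]))
a=cv2.imread('pics/s0.png');b=cv2.imread('pics/d0.png')
A=cv2.resize(a[150:310,200:480],None,fx=2.8,fy=2.8,interpolation=cv2.INTER_CUBIC)
cv2.imwrite('pics/s1.png',A[:600,:800])
cv2.imwrite('pics/d1.png',cv2.resize(b[140:300,170:370],None,fx=3.7,fy=3.7,interpolation=cv2.INTER_CUBIC))
E
```

```text
scene
[440. 133.] 269 [66. 71. 26.] 0.0156 ((75.76907348632812, 37.375144958496094), (42.04006576538086, 109.0468521118164), 26.75244903564453)
[156. 160.] 76 [20. 86. 66.] 0.0213 ((699.1436157226562, -406.25579833984375), (12.310286521911621, 50.19658279418945), 22.72647476196289)
[238. 176.] 423 [ 30. 121.  50.] 0.0223 ((587.7188720703125, -214.46435546875), (48.401065826416016, 68.69746398925781), 2.170867443084717)
[320. 180.] 84 [110.  67.  32.] 0.0214 ((453.5935974121094, -59.98340606689453), (15.53879165649414, 57.04791259765625), 89.9671630859375)
[400. 228.] 538 [ 14.  210.5 123. ] 0.0217 ((450.6368103027344, 172.34959411621094), (53.5604248046875, 65.7269287109375), 11.541108131408691)
[224. 253.] 219 [ 18. 185.  61.] 0.0186 ((770.5081176757812, -55.20964050292969), (45.9063720703125, 66.4552230834961), 49.52635192871094)
[370. 270.] 678 [ 58.  158.   96.5] 0.0216 ((590.6137084960938, 197.45750427246094), (67.85066986083984, 48.9063835144043), 62.74908447265625)
[251. 283.] 160 [ 25. 127.  25.] 0.0139 ((785.6879272460938, 45.64634704589844), (83.10663604736328, 11.423078536
[... 3049 characters left out ...]
82 ((687.7218017578125, -388.6895751953125), (4.551204204559326, 16.266794204711914), 64.67654418945312)
[380. 312.] 122 [ 15.   67.  113.5] 0.0535 ((661.8392333984375, -384.20452880859375), (29.133630752563477, 4.81965446472168), 10.669039726257324)
[407. 318.] 160 [ 15.  68. 101.] 0.0535 ((703.6113891601562, -416.2248229980469), (5.973515510559082, 30.61040496826172), 6.988819599151611)
[389. 341.] 606 [ 15.  67. 108.] 0.0534 ((654.1727294921875, -436.28082275390625), (38.40911102294922, 80.37535858154297), 50.481056213378906)
[391. 326.] 21 [21. 96. 86.] 0.0639 ((662.1472778320312, -424.9500427246094), (3.4766807556152344, 13.28311538696289), 24.54779624938965)
table 0.0006741995512651866
```

View pics/s1.png

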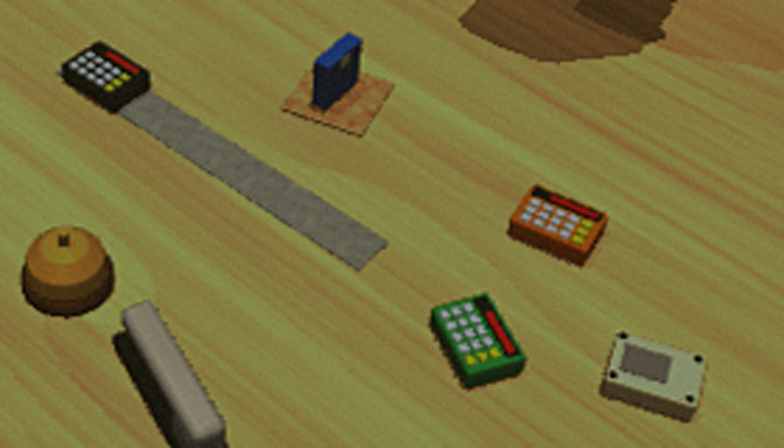

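View pics/d1.png

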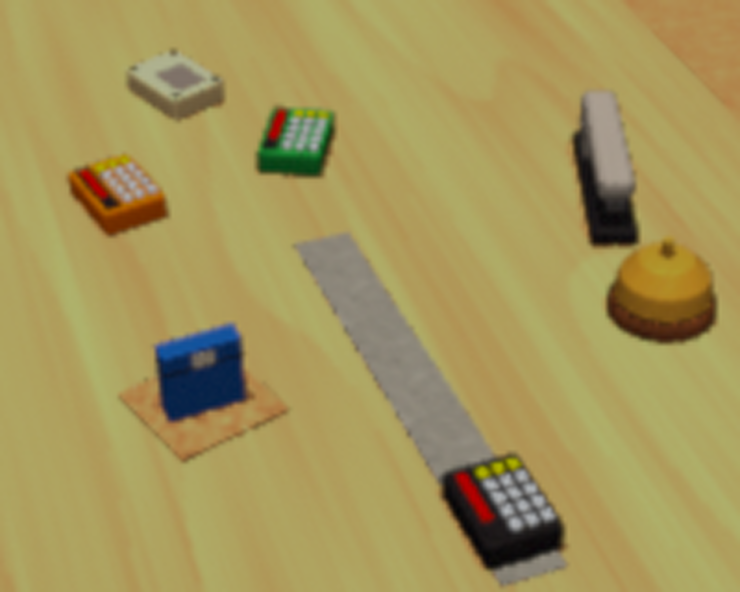

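Displays: demo, orange and green all have their red bar on the −x (robot) side; cream is face down. Row grows along about world +y (92°). I'll go over the row and measure with the wrist camera.

```bash
python3 -m pendant '[{"delta_pos":[10,10,15],"rotation":[0,0,20],"hand":100},{"delta_pos":[10,10,15],"rotation":[0,0,20],"hand":100},{"delta_pos":[10,10,15],"rotation":[0,0,20],"hand":100},{"delta_pos":[10,10,15],"rotation":[0,0,20],"hand":100},{"delta_pos":[10,10,15],"rotation":[0,0,20],"hand":100},{"delta_pos":[10,10,15],"rotation":[0,0,20],"hand":100}]'
for i in 1 2; do :; done
python3 -m pendant '[{"delta_pos":[20,30,4],"rotation":[0,0,56],"hand":100},{"delta_pos":[20,30,4],"rotation":[0,0,56],"hand":100},{"delta_pos":[20,30,4],"rotation":[0,0,56],"hand":100},{"delta_pos":[20,30,4],"rotation":[0,0,56],"hand":100},{"delta_pos":[20,30,4],"rotation":[0,0,56],"hand":100},{"delta_pos":[20,30,4],"rotation":[0,0,56],"hand":100},{"delta_pos":[20,30,4],"rotation":[0,0,56],"hand":100},{"delta_pos":[20,30,4],"rotation":[0,0,56],"hand":100}]'
python3 -m pendant '[{"delta_pos":[0,0,0],"rotation":[0,0,0],"hand":100},{"delta_pos":[0,0,0],"rotation":[0,0,0],"hand":100},{"delta_pos":[0,0,0],"rotation":[0,0,0],"hand":100},{"delta_pos":[0,0,0],"rotation":[0,0,0],"hand":100},{"delta_pos":[0,0,0],"rotation":[0,0,0],"hand":100},{"delta_pos":[0,0,0],"rotation":[0,0,0],"hand":100}]'
python3 - <<'E'
from h import *
f=grab('wrist','w0.png'); print(np.array(f['pose']).round(3),f['fx'],f['cx'],f['cy'])
for b in blobs(f,.012,.03,200): print(*b)
for b in blobs(f,.036,.07,200): print(*b)
s=r.get_state(); print(s['eef_pos'],s['ee_rot'],s['q'])
E
```

```text
time_s: 0.7
eef_pos: [0.2591, -0.426, 0.3519]
ee_rot: [0.949, 0.315, 0.002, 0.006]
force: [-1.0, -0.7, 1.4]
gripper_width: 1.0
grip_force: 0.0
time_s: 1.37
eef_pos: [0.4399, -0.1503, 0.3804]
ee_rot: [0.69, 0.724, -0.0, 0.0]
force: [-0.1, -0.1, 1.0]
gripper_width: 1.002
grip_force: 0.0
time_s: 1.87
eef_pos: [0.4387, -0.1532, 0.3804]
ee_rot: [0.693, 0.721, -0.0, -0.0]
force: [0.5, -0.4, -0.3]
gripper_width: 1.003
grip_force: 0.0
[[ 0.999 -0.038 -0.011  0.436]
 [ 0.039  0.962  0.268 -0.084]
 [ 0.    -0.269  0.963  0.561]
 [ 0.     0.     0.     1.   ]] 349.75680520321816 278.5730155563206 212.69771164013778
[28. 48.] 2885 [77. 93. 50.] 0.0142 ((77.32048797607422, -15.7352294921875), (144.569091796875, 52.73468017578125), 89.17601776123047)
[484. 110.] 423 [ 24. 155. 100.] 0.0223 ((746.8875122070312, -65.40690612792969), (37.673187255859375, 63.34347152709961), 4.438063144683838)
[370. 202.] 1244 [ 26. 109.  92.] 0.0203 ((587.983642578125, -212.60232543945312), (48.45884704589844, 65.68807983398438), 2.2102837562561035)
[535.  23.] 1135 [ 23.  46. 141.] 0.0482 ((773.4230346679688, 48.00016784667969), (63.65989303588867, 25.545562744140625), 71.3373031616211)
[ 5. 49.] 653 [ 77. 106.  26.] 0.0425 ((60.20885467529297, -11.303291320800781), (92.3263168334961, 14.068653106689453), 84.21054077148438)
[292.  98.] 454 [108. 166.  94.] 0.0529 ((454.36907958984375, -60.9473876953125), (49.15031051635742, 16.619035720825195), 7.133674621582031)
[505. 110.] 893 [ 24. 180. 144.] 0.042 ((760.070556640625, -64.14784240722656), (47.644752502441406, 46.68113327026367), 86.4399185180664)
[ 0.43880619 -0.15303269  0.38049359] [ 6.92921009e-01  7.21013504e-01 -2.78565503e-05 -3.15052874e-05] [-4.57627555e-01 -6.31790219e-02  1.15272455e+00 -3.83545998e-05
  2.05212405e+00 -4.97376711e-01]
```

View pics/w0.png

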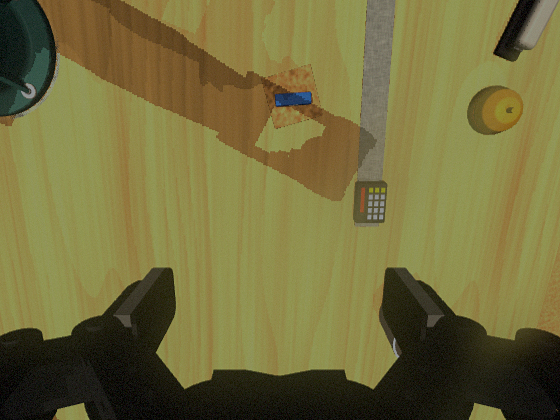

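Wrist view: demo at (370,202), felt straight above it along image columns 362–395, case on coaster at (293,99). All agree with the two fixed cameras to about 2 mm. Now pick the case.

```bash
python3 -m pendant '[{"delta_pos":[1.6,9.1,-26],"rotation":[0,0,3.5],"hand":100},{"delta_pos":[1.6,9.1,-26],"rotation":[0,0,3.5],"hand":100},{"delta_pos":[1.6,9.1,-26],"rotation":[0,0,3.5],"hand":100},{"delta_pos":[1.6,9.1,-26],"rotation":[0,0,3.5],"hand":100},{"delta_pos":[1.6,9.1,-26],"rotation":[0,0,3.5],"hand":100},{"delta_pos":[1.6,9.1,-26],"rotation":[0,0,3.5],"hand":100},{"delta_pos":[1.6,9.1,-26],"rotation":[0,0,3.5],"hand":100},{"delta_pos":[1.6,9.1,-26],"rotation":[0,0,3.5],"hand":100}]'
python3 -m pendant '[{"delta_pos":[0,0,0],"rotation":[0,0,0],"hand":100},{"delta_pos":[0,0,0],"rotation":[0,0,0],"hand":100},{"delta_pos":[0,0,0],"rotation":[0,0,0],"hand":100},{"delta_pos":[0,0,0],"rotation":[0,0,0],"hand":100}]'
python3 - <<'E'
from h import *
f=grab('wrist','w1.png')
for b in blobs(f,.036,.07,200): print(*b)
E
```

```text
time_s: 2.58
eef_pos: [0.4505, -0.059, 0.1137]
ee_rot: [0.669, 0.743, -0.003, -0.006]
force: [-1.4, 0.9, -1.2]
gripper_width: 1.001
grip_force: 0.0
time_s: 2.92
eef_pos: [0.4571, -0.0621, 0.1234]
ee_rot: [0.67, 0.742, 0.001, 0.002]
force: [0.5, -0.8, -0.4]
gripper_width: 0.998
grip_force: 0.0
[275. 207.] 1659 [111. 108.  97.] 0.0528 ((454.7381591796875, -60.6284294128418), (49.53683090209961, 16.2791690826416), 6.030465602874756)
```

View pics/w1.png

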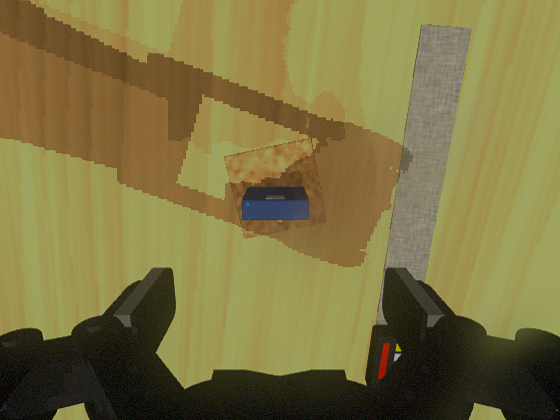

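Wrist view: case (275,205) centred between the fingers on the coaster, free all round. Descend and grip.

```bash
python3 -m pendant '[{"delta_pos":[-0.2,0.1,-4],"rotation":[0,0,0],"hand":100},{"delta_pos":[-0.2,0.1,-7],"rotation":[0,0,0],"hand":100},{"delta_pos":[-0.2,0.1,-9.3],"rotation":[0,0,0],"hand":100},{"delta_pos":[-0.2,0.1,-9.3],"rotation":[0,0,0],"hand":100},{"delta_pos":[-0.2,0.1,-9.3],"rotation":[0,0,0],"hand":30},{"delta_pos":[-0.2,0.1,-9.3],"rotation":[0,0,0],"hand":30},{"delta_pos":[-0.2,0.1,-9.3],"rotation":[0,0,0],"hand":30},{"delta_pos":[-0.2,0.1,-9.3],"rotation":[0,0,0],"hand":30}]' 40
python3 -m pendant '[{"delta_pos":[0,0,0],"rotation":[0,0,0],"hand":30},{"delta_pos":[0,0,0],"rotation":[0,0,0],"hand":30},{"delta_pos":[0,0,0],"rotation":[0,0,0],"hand":30},{"delta_pos":[0,0,0],"rotation":[0,0,0],"hand":30},{"delta_pos":[0,0,2],"rotation":[0,0,0],"hand":30},{"delta_pos":[0,0,4],"rotation":[0,0,0],"hand":30},{"delta_pos":[0,0,5],"rotation":[0,0,0],"hand":30},{"delta_pos":[0,0,5],"rotation":[0,0,0],"hand":30}]'
```

```text
time_s: 3.63
eef_pos: [0.4552, -0.0604, 0.03]
ee_rot: [0.67, 0.743, 0.001, 0.002]
force: [-0.6, 0.3, -0.8]
gripper_width: 0.453
grip_force: 0.0
time_s: 4.3
eef_pos: [0.4555, -0.0604, 0.0805]
ee_rot: [0.67, 0.743, 0.001, 0.003]
force: [0.7, 0.6, 0.7]
gripper_width: 0.301
grip_force: 0.0
```

```bash
python3 -m pendant '[{"delta_pos":[0,-4,4],"rotation":[0,0,0],"hand":100},{"delta_pos":[0,-4,4],"rotation":[0,0,0],"hand":100},{"delta_pos":[0,-4,4],"rotation":[0,0,0],"hand":100},{"delta_pos":[0,-4,4],"rotation":[0,0,0],"hand":100},{"delta_pos":[0,-4,4],"rotation":[0,0,0],"hand":100},{"delta_pos":[0,-4,4],"rotation":[0,0,0],"hand":100}]'
python3 - <<'E'
from h import *
f=grab('wrist','w2.png')
for b in blobs(f,.010,.07,200): print(*b)
E
```

```text
time_s: 4.8
eef_pos: [0.4524, -0.0988, 0.1158]
ee_rot: [0.669, 0.743, -0.0, -0.002]
force: [-0.3, -0.2, 0.6]
gripper_width: 1.0
grip_force: 0.0
[288. 160.] 1980 [109. 154. 132.] 0.0528 ((454.7236022949219, -61.169124603271484), (50.02163314819336, 16.86805534362793), 5.900582790374756)
[389. 349.] 529 [ 26. 118.  44.] 0.0197 ((571.2988891601562, -225.269775390625), (14.250127792358398, 43.0069465637207), 2.7871897220611572)
```

View pics/w2.png

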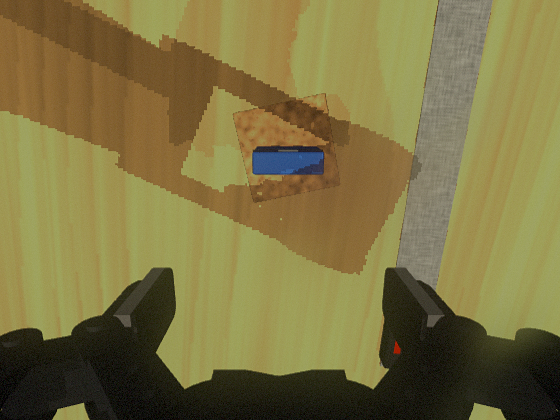

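Run:
```python
from h import *
f=grab('wrist');W=pts(f);s=r.get_state();print(s['eef_pos'],s['ee_rot'])
for u,v in [(165,275),(150,280),(172,268),(395,275),(388,270),(405,285),(150,310),(160,350),(280,400)]: print(u,v,f['range_z'][v,u],(W[v,u]-s['eef_pos']).round(4))
for n in('scene','side'):
    g=grab(n); V=pts(g); m=(abs(V[...,0]-s['eef_pos'][0])<.09)&(abs(V[...,1]-s['eef_pos'][1])<.05)&(V[...,2]>.075)&(V[...,2]<.2)
    p=V[m]; print(n,m.sum(),p.min(0),p.max(0)); q=p[p[:,2]<p[:,2].min()+.012]; print(q.mean(0),q.min(0),q.max(0))
```

```text
[ 0.45258606 -0.09897739  0.11619789] [ 6.69259330e-01  7.43027791e-01 -3.46200508e-04 -1.23717509e-03]
165 275 0.13096409 [-0.0433  0.0069  0.0602]
150 280 0.12562226 [-0.047   0.0071  0.0656]
172 268 0.32146198 [-0.0907 -0.0759 -0.1159]
395 275 0.12959231 [0.0418 0.0164 0.0613]
388 270 0.13569115 [0.0412 0.0156 0.0552]
405 285 0.12233713 [0.0429 0.0164 0.0688]
150 310 0.116461694 [-0.043   0.002   0.0766]
160 350 0.34681025 [-0.101  -0.1664 -0.1175]
280 400 0.072756 [-0.0006  0.0119  0.1204]
scene 204 [ 0.39957559 -0.11533822  0.16630314] [ 0.5101517  -0.08272417  0.19989874]
[ 0.44525196 -0.09867543  0.17387372] [ 0.40248718 -0.11508206  0.16630314] [ 0.50554306 -0.08272417  0.17824056]
side 220 [ 0.3983158  -0.11807939  0.16773925] [ 0.51066688 -0.08506779  0.1999315 ]
[ 0.46045159 -0.10629806  0.17521552] [ 0.40073223 -0.1170694   0.16773925] [ 0.51022899 -0.08753881  0.17967293]
```

The case wasn't touched: the cameras show the real fingertips about 50 mm above the reported TCP. I'll check this at several openings before trusting any height.

```bash
cat > tips.py <<'E'
from h import *
s=r.get_state();e=s['eef_pos'];print('w',s['gripper_width'],'eef',e.round(4))
for n in('scene','side'):
    V=pts(grab(n)); m=(abs(V[...,0]-e[0])<.09)&(abs(V[...,1]-e[1])<.06)&(V[...,2]>.075)&(V[...,2]<.26)
    p=V[m]; q=p[p[:,2]<p[:,2].min()+.008]; print(n,'lowest',(p[:,2].min()-e[2]).round(4),'xy',(q.min(0)-e).round(4)[:2],(q.max(0)-e).round(4)[:2])
E
python3 -m pendant '[{"delta_pos":[0,0,0],"rotation":[0,0,0],"hand":59},{"delta_pos":[0,0,0],"rotation":[0,0,0],"hand":59},{"delta_pos":[0,0,0],"rotation":[0,0,0],"hand":59},{"delta_pos":[0,0,0],"rotation":[0,0,0],"hand":59},{"delta_pos":[0,0,0],"rotation":[0,0,0],"hand":59},{"delta_pos":[0,0,0],"rotation":[0,0,0],"hand":59}]' >/dev/null; python3 tips.py
python3 -m pendant '[{"delta_pos":[0,0,0],"rotation":[0,0,0],"hand":0},{"delta_pos":[0,0,0],"rotation":[0,0,0],"hand":0},{"delta_pos":[0,0,0],"rotation":[0,0,0],"hand":0},{"delta_pos":[0,0,0],"rotation":[0,0,0],"hand":0},{"delta_pos":[0,0,0],"rotation":[0,0,0],"hand":0},{"delta_pos":[0,0,0],"rotation":[0,0,0],"hand":0}]' >/dev/null; python3 tips.py
python3 - <<'E'
from h import *
f=grab('scene'); e=r.get_state()['eef_pos']
T=np.linalg.inv(np.array(f['pose'])); p=T@np.r_[e,1]; u=f['fx']*p[0]/-p[2]+f['cx']; v=-f['fy']*p[1]/-p[2]+f['cy']; print(u,v)
i=f['img'][int(v)-75:int(v)+75,int(u)-90:int(u)+90].copy(); cv2.circle(i,(90,75),1,(255,0,0),-1)
cv2.imwrite('pics/s2.png',cv2.cvtColor(cv2.resize(i,None,fx=4,fy=4),cv2.COLOR_RGB2BGR))
E
```

```text
w 0.585600037057558 eef [ 0.4534 -0.0999  0.1177]
scene lowest 0.0411 xy [-0.0334 -0.0119] [0.034  0.0133]
side lowest 0.0416 xy [-0.0341 -0.016 ] [0.0365 0.0143]
w -0.0014820792909603032 eef [ 0.4533 -0.0999  0.1176]
scene lowest 0.0389 xy [-0.0079 -0.0101] [0.0093 0.0109]
side lowest 0.0389 xy [-0.0078 -0.0131] [ 0.0151 -0.0055]
310.7438454518898 139.63558780176876
```

View pics/s2.png

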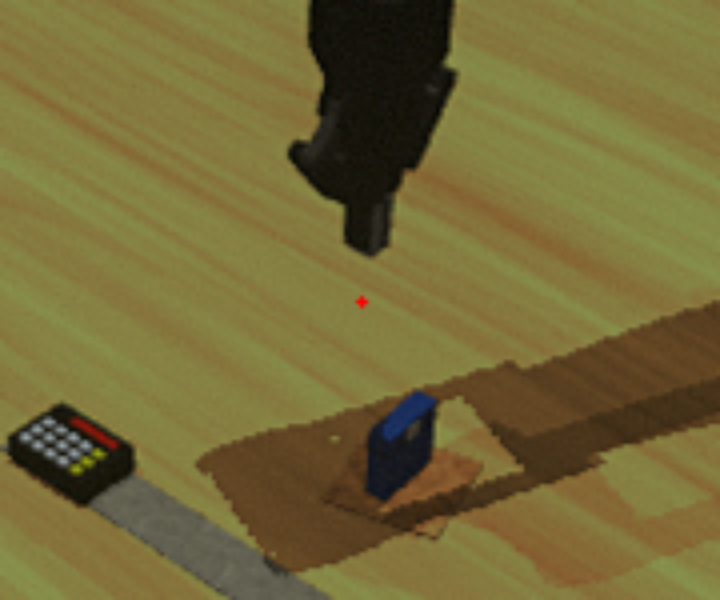

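The crop shows the shut tips clearly above the reported TCP (red dot at (362,302); tips at (370,250)). True tip z = eef z + 39 mm shut, +41 mm at 50 mm open, +50 mm fully open; lateral offset about zero. I'll correct heights by that.

```bash
python3 -m pendant '[{"delta_pos":[0.1,3.9,0],"rotation":[0,0,0],"hand":100},{"delta_pos":[0.1,3.9,0],"rotation":[0,0,0],"hand":100},{"delta_pos":[0.1,3.9,-4],"rotation":[0,0,0],"hand":100},{"delta_pos":[0.1,3.9,-8],"rotation":[0,0,0],"hand":100},{"delta_pos":[0.1,3.9,-11],"rotation":[0,0,0],"hand":100},{"delta_pos":[0.1,3.9,-13],"rotation":[0,0,0],"hand":100},{"delta_pos":[0.1,3.9,-13],"rotation":[0,0,0],"hand":100},{"delta_pos":[0.1,3.9,-13],"rotation":[0,0,0],"hand":100}]' 40
python3 -m pendant '[{"delta_pos":[0,0,0],"rotation":[0,0,0],"hand":30},{"delta_pos":[0,0,0],"rotation":[0,0,0],"hand":30},{"delta_pos":[0,0,0],"rotation":[0,0,0],"hand":30},{"delta_pos":[0,0,0],"rotation":[0,0,0],"hand":30},{"delta_pos":[0,0,0],"rotation":[0,0,0],"hand":30},{"delta_pos":[0,0,0],"rotation":[0,0,0],"hand":30}]'
```

```text
time_s: 6.92
eef_pos: [0.4534, -0.0607, -0.0132]
ee_rot: [0.669, 0.743, -0.001, -0.001]
force: [-0.3, -0.4, 0.6]
gripper_width: 0.996
grip_force: 0.0
time_s: 7.42
eef_pos: [0.4563, -0.0614, -0.0101]
ee_rot: [0.67, 0.743, 0.001, 0.002]
force: [-0.3, 0.0, 5.4]
gripper_width: 0.576
grip_force: 42.6
```

```bash
python3 -m pendant '[{"delta_pos":[0,0,3],"rotation":[0,0,0],"hand":30},{"delta_pos":[0,0,6],"rotation":[0,0,0],"hand":30},{"delta_pos":[4,-3.4,6],"rotation":[0,0,-3.7],"hand":30},{"delta_pos":[7,-6,6],"rotation":[0,0,-3.7],"hand":30},{"delta_pos":[10,-8.5,6],"rotation":[0,0,-3.7],"hand":30},{"delta_pos":[13,-10.9,6],"rotation":[0,0,-3.7],"hand":30},{"delta_pos":[13,-10.9,6],"rotation":[0,0,-3.7],"hand":30},{"delta_pos":[13,-10.9,6],"rotation":[0,0,-3.7],"hand":30}]'
python3 -m pendant '[{"delta_pos":[0,0,-2],"rotation":[0,0,0],"hand":30},{"delta_pos":[0,0,-4],"rotation":[0,0,0],"hand":30},{"delta_pos":[0,0,-4],"rotation":[0,0,0],"hand":30},{"delta_pos":[0,0,-4],"rotation":[0,0,0],"hand":30}]'
python3 - <<'E'
from h import *
for n in('scene','side'):
    f=grab(n)
    for b in blobs(f,.03,.12,100,(.5,.65,-.25,-.1)): print(*b)
E
```

```text
time_s: 8.08
eef_pos: [0.5852, -0.1714, 0.0461]
ee_rot: [0.694, 0.72, -0.0, -0.001]
force: [-0.4, 0.5, -1.0]
gripper_width: 0.578
grip_force: 42.2
time_s: 8.42
eef_pos: [0.5823, -0.1685, 0.0065]
ee_rot: [0.693, 0.721, -0.001, -0.002]
force: [-0.4, 0.1, -0.5]
gripper_width: 0.576
grip_force: 42.2
[251. 164.] 774 [ 28. 109.  26.] 0.078 ((581.5025634765625, -166.84185791015625), (31.33127784729004, 124.88192749023438), 89.50341796875)
[297. 241.] 1093 [107.  44.  71.] 0.0738 ((586.4050903320312, -172.21124267578125), (121.89207458496094, 34.26222610473633), 0.8076690435409546)
```

```bash
python3 -m pendant '[{"delta_pos":[0.2,-0.1,-1.2],"rotation":[0,0,0],"hand":30},{"delta_pos":[0.2,-0.1,-1.8],"rotation":[0,0,0],"hand":30},{"delta_pos":[0.2,-0.1,-1.8],"rotation":[0,0,0],"hand":30},{"delta_pos":[0.2,-0.1,-1.8],"rotation":[0,0,0],"hand":30},{"delta_pos":[0.2,-0.1,-1.8],"rotation":[0,0,0],"hand":30}]'
python3 -m pendant '[{"delta_pos":[0,-0.1,0],"rotation":[0,0,0],"hand":30},{"delta_pos":[0,-0.2,0],"rotation":[0,0,0],"hand":30},{"delta_pos":[0,-0.2,0],"rotation":[0,0,0],"hand":30},{"delta_pos":[0,-0.2,0],"rotation":[0,0,0],"hand":30}]'
```

```text
time_s: 8.93
eef_pos: [0.5864, -0.1709, -0.0104]
ee_rot: [0.693, 0.721, 0.0, -0.0]
force: [0.8, -0.5, -1.7]
gripper_width: 0.575
grip_force: 42.2
time_s: 9.27
eef_pos: [0.5866, -0.1727, -0.01]
ee_rot: [0.693, 0.721, 0.0, 0.0]
force: [0.4, 1.9, -0.4]
gripper_width: 0.571
grip_force: 42.3
```

```bash
python3 -m pendant '[{"delta_pos":[0,-0.1,-0.05],"rotation":[0,0,0],"hand":30},{"delta_pos":[0,-0.1,-0.05],"rotation":[0,0,0],"hand":30},{"delta_pos":[0,-0.1,-0.05],"rotation":[0,0,0],"hand":30}]'
python3 -m pendant '[{"delta_pos":[0,-0.1,-0.1],"rotation":[0,0,0],"hand":30},{"delta_pos":[0,-0.1,-0.1],"rotation":[0,0,0],"hand":30},{"delta_pos":[0,-0.1,-0.1],"rotation":[0,0,0],"hand":30}]'
```

```text
time_s: 9.52
eef_pos: [0.5866, -0.1727, -0.0105]
ee_rot: [0.693, 0.721, 0.001, -0.0]
force: [-0.5, 5.3, 1.7]
gripper_width: 0.575
grip_force: 42.5
time_s: 9.77
eef_pos: [0.5866, -0.1727, -0.0116]
ee_rot: [0.693, 0.721, 0.001, -0.001]
force: [-0.8, 7.3, 2.8]
gripper_width: 0.575
grip_force: 42.7
```

```bash
python3 -m pendant '[{"delta_pos":[0,0.2,-0.1],"rotation":[0,0,0],"hand":30},{"delta_pos":[0,0.2,-0.1],"rotation":[0,0,0],"hand":30},{"delta_pos":[0,0.2,-0.1],"rotation":[0,0,0],"hand":80},{"delta_pos":[0,0.2,-0.1],"rotation":[0,0,0],"hand":80},{"delta_pos":[0,0.2,-0.1],"rotation":[0,0,0],"hand":80},{"delta_pos":[0,0.2,2],"rotation":[0,0,0],"hand":80},{"delta_pos":[0,0.2,6],"rotation":[0,0,0],"hand":80},{"delta_pos":[0,0.2,10],"rotation":[0,0,0],"hand":100}]'
python3 - <<'E'
from h import *
for n in('scene','side'):
    f=grab(n)
    for b in blobs(f,.036,.06,40,(.5,.65,-.25,-.1))+blobs(f,.012,.028,200,(.4,.65,-.25,.4)): print(*b)
E
```

```text
time_s: 10.43
eef_pos: [0.5845, -0.173, 0.0867]
ee_rot: [0.693, 0.72, -0.001, -0.002]
force: [1.7, -0.4, 0.0]
gripper_width: 0.917
grip_force: 0.0
[249. 174.] 187 [111. 114.  56.] 0.0503 ((585.5062255859375, -174.1429443359375), (51.255252838134766, 19.842723846435547), 6.130251884460449)
[238. 177.] 378 [28. 88. 35.] 0.0221 ((587.3517456054688, -206.11538696289062), (49.78791809082031, 85.00159454345703), 1.3292332887649536)
[399. 228.] 537 [ 14. 209. 128.] 0.0217 ((450.8746337890625, 171.70460510253906), (53.655670166015625, 65.7811050415039), 12.667027473449707)
[370. 270.] 663 [ 59. 157. 102.] 0.0214 ((590.906982421875, 197.96913146972656), (67.71822357177734, 48.63238525390625), 63.362579345703125)
[434. 282.] 699 [ 33.  66. 138.] 0.0212 ((524.8807373046875, 308.1094665527344), (51.73389434814453, 65.90760803222656), 22.254541397094727)
[297. 254.] 244 [108.  208.5 100. ] 0.0495 ((588.4010009765625, -176.61891174316406), (51.715415954589844, 19.49303436279297), 4.7702484130859375)
[217. 161.] 253 [ 26.  51. 165.] 0.0206 ((526.9900512695312, 306.052490234375), (49.38894271850586, 68.95671844482422), 23.285600662231445)
[250. 176.] 270 [ 64. 141. 146.] 0.0212 ((592.4125366210938, 195.320068359375), (71.37635040283203, 48.83675003051758), 64.46137237548828)
[201. 191.] 312 [ 14. 216. 176.] 0.021 ((453.01300048828125, 170.55694580078125), (48.68331527709961, 70.85313415527344), 9.852871894836426)
[304. 274.] 671 [18. 57. 82.] 0.0212 ((588.710693359375, -210.61151123046875), (49.40995407104492, 78.79524993896484), 1.959652304649353)
```

```bash
python3 -m pendant '[{"delta_pos":[-3,4,4],"rotation":[0,0,0],"hand":100},{"delta_pos":[-13,26,4],"rotation":[0,0,9.5],"hand":100},{"delta_pos":[-13,26,4],"rotation":[0,0,9.5],"hand":100},{"delta_pos":[-13,26,4],"rotation":[0,0,9.5],"hand":100},{"delta_pos":[-13,26,4],"rotation":[0,0,9.5],"hand":100},{"delta_pos":[-13,26,4],"rotation":[0,0,9.5],"hand":100},{"delta_pos":[-13,26,4],"rotation":[0,0,9.5],"hand":100},{"delta_pos":[-13,26,4],"rotation":[0,0,9.5],"hand":100}]'
python3 -m pendant '[{"delta_pos":[0,0,0],"rotation":[0,0,0],"hand":100},{"delta_pos":[0,0,0],"rotation":[0,0,0],"hand":100},{"delta_pos":[0,0,0],"rotation":[0,0,0],"hand":100},{"delta_pos":[0,0,0],"rotation":[0,0,0],"hand":100}]'
python3 - <<'E'
from h import *
f=grab('wrist','w3.png')
for b in blobs(f,.012,.028,200): print(*b)
E
```

```text
time_s: 11.2
eef_pos: [0.4542, 0.0912, 0.1288]
ee_rot: [0.629, 0.777, 0.001, -0.0]
force: [1.2, -0.7, -0.7]
gripper_width: 1.0
grip_force: 0.0
time_s: 11.53
eef_pos: [0.4571, 0.0856, 0.1279]
ee_rot: [0.632, 0.775, -0.0, 0.0]
force: [0.6, -0.2, -1.2]
gripper_width: 1.001
grip_force: 0.0
[472.  93.] 5606 [ 52. 142. 135.] 0.0204 ((589.8450317382812, 199.12368774414062), (65.79615783691406, 48.33536148071289), 63.31134033203125)
[294.  88.] 5374 [ 19. 241. 159.] 0.0204 ((451.5122375488281, 174.19976806640625), (48.1469612121582, 66.30445098876953), 12.513001441955566)
```

View pics/w3.png

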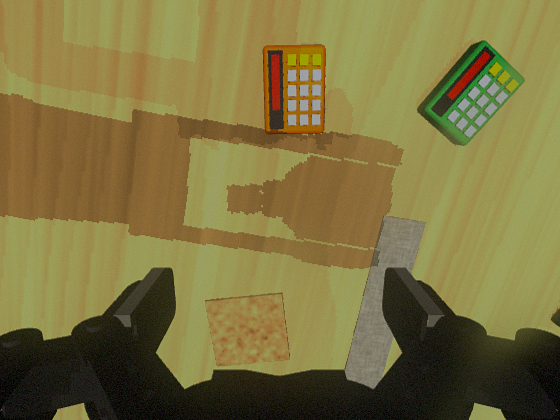

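Wrist view: orange at (294,88) with display on the left (robot side), green (472,93), empty coaster (247,330). Grip orange.

```bash
python3 -m pendant '[{"delta_pos":[-0.5,4,-4],"rotation":[0,0,0.9],"hand":100},{"delta_pos":[-0.5,8.8,-8],"rotation":[0,0,0.9],"hand":100},{"delta_pos":[-0.5,8.8,-12],"rotation":[0,0,0.9],"hand":100},{"delta_pos":[-0.5,8.8,-15],"rotation":[0,0,0.9],"hand":100},{"delta_pos":[-0.5,8.8,-16.5],"rotation":[0,0,0.9],"hand":100},{"delta_pos":[-0.5,8.8,-16.5],"rotation":[0,0,0.9],"hand":100},{"delta_pos":[-0.5,8.8,-16.5],"rotation":[0,0,0.9],"hand":100},{"delta_pos":[-0.5,8.8,-16.5],"rotation":[0,0,0.9],"hand":30}]' 60
python3 -m pendant '[{"delta_pos":[0,0,0],"rotation":[0,0,0],"hand":30},{"delta_pos":[0,0,0],"rotation":[0,0,0],"hand":30},{"delta_pos":[0,0,0],"rotation":[0,0,0],"hand":30},{"delta_pos":[0,0,0],"rotation":[0,0,0],"hand":30},{"delta_pos":[0,0,0],"rotation":[0,0,0],"hand":30}]'
```

```text
time_s: 12.25
eef_pos: [0.4534, 0.1747, -0.0352]
ee_rot: [0.626, 0.78, 0.001, 0.001]
force: [0.5, -1.2, -0.3]
gripper_width: 0.877
grip_force: 0.0
time_s: 12.67
eef_pos: [0.4539, 0.1753, -0.0339]
ee_rot: [0.625, 0.78, 0.002, 0.002]
force: [-0.4, 0.1, 6.7]
gripper_width: 0.545
grip_force: 65.1
```

```bash
python3 -m pendant '[{"delta_pos":[0,0,3],"rotation":[0,0,0],"hand":30},{"delta_pos":[0,0,6],"rotation":[0,0,0],"hand":30},{"delta_pos":[13.1,-26,8],"rotation":[0,0,-10.4],"hand":30},{"delta_pos":[13.1,-26,8],"rotation":[0,0,-10.4],"hand":30},{"delta_pos":[13.1,-26,8],"rotation":[0,0,-10.4],"hand":30},{"delta_pos":[13.1,-26,8],"rotation":[0,0,-10.4],"hand":30},{"delta_pos":[13.1,-26,8],"rotation":[0,0,-10.4],"hand":30},{"delta_pos":[13.1,-26,8],"rotation":[0,0,-10.4],"hand":30}]'
python3 -m pendant '[{"delta_pos":[0,0,0],"rotation":[0,0,0],"hand":30},{"delta_pos":[0,0,0],"rotation":[0,0,0],"hand":30},{"delta_pos":[0,0,0],"rotation":[0,0,0],"hand":30},{"delta_pos":[0,0,0],"rotation":[0,0,0],"hand":30}]'
```

```text
time_s: 13.33
eef_pos: [0.5642, -0.0497, 0.0411]
ee_rot: [0.693, 0.721, 0.0, 0.0]
force: [0.7, 1.1, -2.0]
gripper_width: 0.55
grip_force: 64.1
time_s: 13.67
eef_pos: [0.5628, -0.0467, 0.0401]
ee_rot: [0.693, 0.721, -0.0, -0.0]
force: [0.3, -0.5, -3.2]
gripper_width: 0.542
grip_force: 64.1
```

```bash
python3 -m pendant '[{"delta_pos":[2.2,-4,0],"rotation":[0,0,0],"hand":30},{"delta_pos":[2.2,-7.5,0],"rotation":[0,0,0],"hand":30},{"delta_pos":[2.2,-7.5,-3],"rotation":[0,0,0],"hand":30},{"delta_pos":[2.2,-7.5,-6],"rotation":[0,0,0],"hand":30},{"delta_pos":[2.2,-7.5,-7.2],"rotation":[0,0,0],"hand":30},{"delta_pos":[2.2,-7.5,-7.2],"rotation":[0,0,0],"hand":30},{"delta_pos":[2.2,-7.5,-7.2],"rotation":[0,0,0],"hand":30},{"delta_pos":[2.2,-7.5,-7.2],"rotation":[0,0,0],"hand":30}]'
python3 -m pendant '[{"delta_pos":[0,-0.2,0],"rotation":[0,0,0],"hand":30},{"delta_pos":[0,-0.4,0],"rotation":[0,0,0],"hand":30},{"delta_pos":[0,-0.4,0],"rotation":[0,0,0],"hand":30},{"delta_pos":[0,-0.4,0],"rotation":[0,0,0],"hand":30}]'
```

```text
time_s: 14.33
eef_pos: [0.5856, -0.1214, -0.0314]
ee_rot: [0.693, 0.721, 0.0, 0.0]
force: [0.1, 0.1, -2.7]
gripper_width: 0.544
grip_force: 65.7
time_s: 14.67
eef_pos: [0.5856, -0.1267, -0.0316]
ee_rot: [0.693, 0.721, 0.0, 0.0]
force: [-0.4, -0.7, -2.5]
gripper_width: 0.542
grip_force: 65.7
```

```bash
for k in 1; do python3 -m pendant '[{"delta_pos":[0,-0.1,-0.05],"rotation":[0,0,0],"hand":30},{"delta_pos":[0,-0.2,-0.1],"rotation":[0,0,0],"hand":30},{"delta_pos":[0,-0.2,-0.1],"rotation":[0,0,0],"hand":30}]'
python3 -m pendant '[{"delta_pos":[0,-0.1,0],"rotation":[0,0,0],"hand":30},{"delta_pos":[0,-0.1,0],"rotation":[0,0,0],"hand":30},{"delta_pos":[0,-0.1,0],"rotation":[0,0,0],"hand":30}]'
done
```

```text
time_s: 14.92
eef_pos: [0.5854, -0.1289, -0.033]
ee_rot: [0.693, 0.721, -0.0, -0.0]
force: [-0.1, -0.0, -1.5]
gripper_width: 0.545
grip_force: 65.7
time_s: 15.17
eef_pos: [0.5856, -0.1297, -0.0328]
ee_rot: [0.693, 0.721, 0.0, 0.0]
force: [-0.4, -0.6, -2.8]
gripper_width: 0.547
grip_force: 65.7
```

```bash
python3 -m pendant '[{"delta_pos":[0,-0.1,-0.05],"rotation":[0,0,0],"hand":30},{"delta_pos":[0,-0.1,-0.05],"rotation":[0,0,0],"hand":30},{"delta_pos":[0,-0.1,-0.05],"rotation":[0,0,0],"hand":30}]'
python3 -m pendant '[{"delta_pos":[0,-0.1,0],"rotation":[0,0,0],"hand":30},{"delta_pos":[0,-0.1,0],"rotation":[0,0,0],"hand":30},{"delta_pos":[0,-0.1,0],"rotation":[0,0,0],"hand":30}]'
python3 - <<'E'
from h import *
for n in('scene','side'):
    f=grab(n)
    for b in blobs(f,.012,.07,200,(.54,.64,-.25,-.05)): print(*b)
E
```

```text
time_s: 15.42
eef_pos: [0.5856, -0.1306, -0.0333]
ee_rot: [0.693, 0.721, 0.0, 0.0]
force: [0.4, 1.0, -2.4]
gripper_width: 0.543
grip_force: 65.8
time_s: 15.67
eef_pos: [0.5856, -0.1306, -0.0333]
ee_rot: [0.693, 0.721, 0.001, -0.001]
force: [-0.1, 3.5, -0.7]
gripper_width: 0.545
grip_force: 65.8
[233. 174.] 237 [ 30. 102.  48.] 0.0221 ((587.932861328125, -215.79351806640625), (49.911258697509766, 67.98800659179688), 2.6961686611175537)
[263. 189.] 628 [ 18.  159.   43.5] 0.0254 ((591.6044311523438, -124.88417053222656), (92.28204345703125, 68.28524780273438), 26.731910705566406)
[298. 259.] 1582 [60. 74. 88.] 0.0235 ((582.8975219726562, -174.46768188476562), (153.2139892578125, 93.95052337646484), 76.91189575195312)
```

Contact at eef y −0.1306, as predicted. Set down and release.

```bash
python3 -m pendant '[{"delta_pos":[0,0.05,-0.1],"rotation":[0,0,0],"hand":30},{"delta_pos":[0,0.05,-0.15],"rotation":[0,0,0],"hand":30},{"delta_pos":[0,0.05,-0.15],"rotation":[0,0,0],"hand":30},{"delta_pos":[0,0.05,-0.15],"rotation":[0,0,0],"hand":30}]'
python3 -m pendant '[{"delta_pos":[0,0.1,0],"rotation":[0,0,0],"hand":30},{"delta_pos":[0,0.1,0],"rotation":[0,0,0],"hand":80},{"delta_pos":[0,0.1,0],"rotation":[0,0,0],"hand":80},{"delta_pos":[0,0.1,0],"rotation":[0,0,0],"hand":80},{"delta_pos":[0,0.1,0],"rotation":[0,0,0],"hand":80},{"delta_pos":[0,0.1,3],"rotation":[0,0,0],"hand":80},{"delta_pos":[0,0.1,7],"rotation":[0,0,0],"hand":80},{"delta_pos":[0,0.1,11],"rotation":[0,0,0],"hand":100}]'
python3 -m pendant '[{"delta_pos":[0,-6,8],"rotation":[0,0,0],"hand":100},{"delta_pos":[0,-6,8],"rotation":[0,0,0],"hand":100},{"delta_pos":[0,-6,8],"rotation":[0,0,0],"hand":100},{"delta_pos":[0,-6,8],"rotation":[0,0,0],"hand":100},{"delta_pos":[0,-6,8],"rotation":[0,0,0],"hand":100}]'
python3 - <<'E'
from h import *
f=grab('wrist','w4.png')
for b in blobs(f,.012,.028,200)+blobs(f,.035,.06,200): print(*b)
for n in('scene','side'):
    f=grab(n);print(n)
    for b in blobs(f,.012,.07,200,(.4,.64,-.25,.4)): print(*b)
E
```

```text
time_s: 16.1
eef_pos: [0.5856, -0.1306, -0.0345]
ee_rot: [0.693, 0.721, 0.0, -0.0]
force: [-1.6, 4.2, 0.4]
gripper_width: 0.545
grip_force: 66.0
time_s: 16.77
eef_pos: [0.5842, -0.1302, 0.0748]
ee_rot: [0.693, 0.721, -0.001, -0.002]
force: [1.1, -0.1, 0.3]
gripper_width: 0.921
grip_force: 0.0
time_s: 17.18
eef_pos: [0.5859, -0.1908, 0.1559]
ee_rot: [0.694, 0.72, 0.0, 0.001]
force: [0.7, 0.6, -0.4]
gripper_width: 0.999
grip_force: 0.0
[466.  58.] 1007 [ 20. 194.  85.] 0.0212 ((745.6940307617188, -68.4366683959961), (34.08633804321289, 64.46844482421875), 15.174032211303711)
[280. 126.] 4260 [ 17. 218. 144.] 0.0203 ((584.9396362304688, -131.5374755859375), (49.513736724853516, 66.2754898071289), 2.295227289199829)
[280. 217.] 3013 [21. 98. 91.] 0.0204 ((588.2362670898438, -215.5056915283203), (48.13433837890625, 59.003517150878906), 2.244497060775757)
[346. 366.] 323 [20. 89. 75.] 0.0185 ((662.68310546875, -377.2210693359375), (44.79075241088867, 12.923057556152344), 6.498968601226807)
[506.  47.] 3377 [ 22. 200. 153.] 0.0418 ((760.2601318359375, -64.06145477294922), (48.73205184936523
[... 350 characters left out ...]
[ 58. 156.  99.] 0.0215 ((590.60107421875, 196.8380584716797), (67.93144226074219, 48.798011779785156), 63.278656005859375)
[434. 282.] 703 [ 33.  66. 135.] 0.0212 ((525.238037109375, 308.196533203125), (50.824928283691406, 65.97171783447266), 21.665607452392578)
side
[217. 161.] 252 [ 26.   52.5 162. ] 0.0206 ((528.8306884765625, 305.5190734863281), (51.109371185302734, 71.50323486328125), 22.462350845336914)
[250. 176.] 271 [ 64. 141. 143.] 0.0213 ((592.0159912109375, 195.04705810546875), (70.57997131347656, 48.36558151245117), 63.315452575683594)
[299. 264.] 1229 [ 20. 146.  97.] 0.0219 ((587.5508422851562, -174.89373779296875), (50.848148345947266, 149.63365173339844), 2.273362159729004)
```

View pics/w4.png

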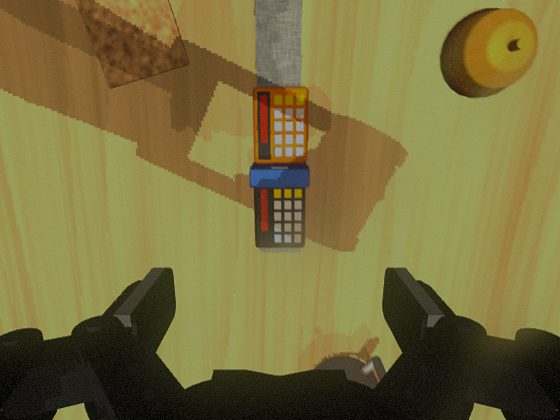

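Wrist view: black, case, orange abutting in line on the felt (columns 250–310), displays all on the left. Step 1 done; move the case to the far side of orange.

```bash
python3 -m pendant '[{"delta_pos":[0,1.85,-4],"rotation":[0,0,0],"hand":100},{"delta_pos":[0,1.85,-8],"rotation":[0,0,0],"hand":100},{"delta_pos":[0,1.85,-12],"rotation":[0,0,0],"hand":100},{"delta_pos":[0,1.85,-15],"rotation":[0,0,0],"hand":100},{"delta_pos":[0,1.85,-16.8],"rotation":[0,0,0],"hand":100},{"delta_pos":[0,1.85,-16.8],"rotation":[0,0,0],"hand":100},{"delta_pos":[0,1.85,-16.8],"rotation":[0,0,0],"hand":100},{"delta_pos":[0,1.85,-16.8],"rotation":[0,0,0],"hand":100}]' 40
python3 -m pendant '[{"delta_pos":[0,0,0],"rotation":[0,0,0],"hand":30},{"delta_pos":[0,0,0],"rotation":[0,0,0],"hand":30},{"delta_pos":[0,0,0],"rotation":[0,0,0],"hand":30},{"delta_pos":[0,0,0],"rotation":[0,0,0],"hand":30},{"delta_pos":[0,0,0],"rotation":[0,0,0],"hand":30},{"delta_pos":[0,0,0],"rotation":[0,0,0],"hand":30}]'
```

```text
time_s: 18.0
eef_pos: [0.5863, -0.1713, -0.012]
ee_rot: [0.693, 0.721, 0.0, 0.001]
force: [-0.1, 0.2, 0.1]
gripper_width: 1.003
grip_force: 0.0
time_s: 18.5
eef_pos: [0.5868, -0.1721, -0.0107]
ee_rot: [0.693, 0.721, 0.001, 0.002]
force: [-0.7, 0.6, 5.9]
gripper_width: 0.573
grip_force: 43.0
```

```bash
python3 -m pendant '[{"delta_pos":[0,0,2],"rotation":[0,0,0],"hand":30},{"delta_pos":[0,0,5],"rotation":[0,0,0],"hand":30},{"delta_pos":[0,0,7],"rotation":[0,0,0],"hand":30},{"delta_pos":[-0.3,4,7],"rotation":[0,0,0],"hand":30},{"delta_pos":[-0.3,8.2,7],"rotation":[0,0,0],"hand":30},{"delta_pos":[-0.3,8.2,7],"rotation":[0,0,0],"hand":30},{"delta_pos":[-0.3,8.2,7],"rotation":[0,0,0],"hand":30},{"delta_pos":[-0.3,8.2,7],"rotation":[0,0,0],"hand":30}]'
python3 -m pendant '[{"delta_pos":[0,0.2,-3],"rotation":[0,0,0],"hand":30},{"delta_pos":[0,0.2,-6],"rotation":[0,0,0],"hand":30},{"delta_pos":[0,0.2,-6.8],"rotation":[0,0,0],"hand":30},{"delta_pos":[0,0.2,-6.8],"rotation":[0,0,0],"hand":30},{"delta_pos":[0,0.2,-6.8],"rotation":[0,0,0],"hand":30}]'
```

```text
time_s: 19.17
eef_pos: [0.5823, -0.0897, 0.0568]
ee_rot: [0.693, 0.721, -0.0, -0.0]
force: [0.8, -1.8, -1.0]
gripper_width: 0.573
grip_force: 42.4
time_s: 19.58
eef_pos: [0.5866, -0.0884, -0.0016]
ee_rot: [0.694, 0.72, 0.003, 0.003]
force: [-8.4, 6.5, 30.3]
gripper_width: 0.572
grip_force: 62.0
```

Unexpected 30 N contact 9 mm high. Back up and look.

```bash
python3 -m pendant '[{"delta_pos":[0,0,2],"rotation":[0,0,0],"hand":30},{"delta_pos":[0,0,5],"rotation":[0,0,0],"hand":30},{"delta_pos":[0,0,5],"rotation":[0,0,0],"hand":30},{"delta_pos":[0,0,5],"rotation":[0,0,0],"hand":30}]'
python3 - <<'E'
from h import *
f=grab('wrist')
a=grab('scene');b=grab('side')
A=cv2.resize(a['img'][80:230,190:340],(400,400)); B=cv2.resize(b['img'][140:300,220:380],(400,400))
cv2.imwrite('pics/c1.png',cv2.cvtColor(np.hstack([A,B]),cv2.COLOR_RGB2BGR))
E
```

```text
time_s: 19.92
eef_pos: [0.5844, -0.0896, 0.0415]
ee_rot: [0.694, 0.72, 0.001, 0.002]
force: [-0.6, -0.1, -2.7]
gripper_width: 0.58
grip_force: 58.4
```

View pics/c1.png

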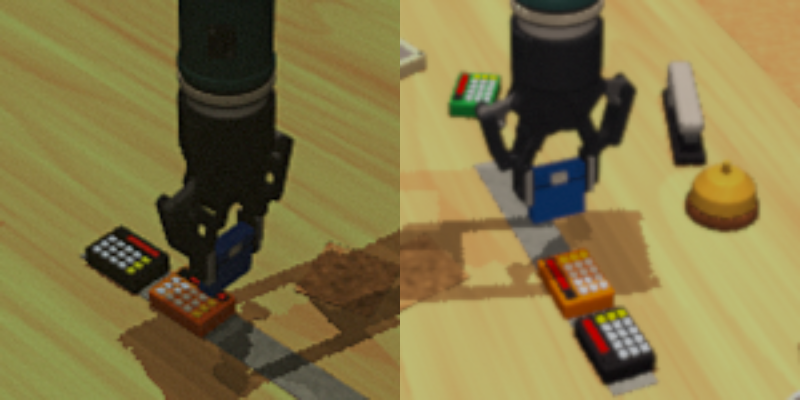

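Side view crop: case held between fingers slightly turned, orange still on felt near demo at (575,285). Measure orange and case.

Run:
```python
from h import *
for n in('scene','side'):
    f=grab(n);print(n)
    for b in blobs(f,.012,.028,100,(.4,.64,-.27,.4)): print(*b)
    W=pts(f);hs=cv2.cvtColor(f['img'],cv2.COLOR_RGB2HSV)
    m=(hs[...,0]>100)&(hs[...,0]<118)&(hs[...,1]>80)&(W[...,2]>.02)&(abs(W[...,0]-.58)<.08)&(abs(W[...,1]+.09)<.07)
    p=W[m]; print('case',m.sum(),p.min(0),p.max(0),np.median(p,0))
    c=p-p.mean(0); print(np.linalg.svd(c,full_matrices=False)[2][2])
    lo=p[p[:,2]<p[:,2].min()+.006]; print('bottom',lo.mean(0),lo.min(0),lo.max(0))
```

```text
scene
[238. 176.] 423 [ 28. 122.  49.] 0.0219 ((587.82470703125, -215.2994384765625), (51.65636444091797, 67.55097961425781), 3.454214572906494)
[261. 192.] 409 [ 13. 209. 103.] 0.0219 ((585.1713256835938, -131.2816925048828), (51.118736267089844, 66.18033599853516), 3.564751625061035)
[370. 270.] 668 [ 58. 158. 103.] 0.0217 ((590.609130859375, 198.12054443359375), (67.4566650390625, 48.807701110839844), 63.236995697021484)
[434. 282.] 702 [ 33.  66. 141.] 0.0212 ((526.100341796875, 308.5733337402344), (52.72146224975586, 65.94026947021484), 22.067325592041016)
case 204 [ 0.53749681 -0.15062317  0.06102727] [ 0.61693879 -0.0212975   0.43749531] [ 0.57941024 -0.08330734  0.10419564]
[-0.2252672  -0.96882536 -0.10311214]
bottom [ 0.59224861 -0.08560607  0.06390722] [ 0.56183428 -0.09308149  0.06102727] [ 0.6052517  -0.08240427  0.06691152]
side
[217. 161.] 249 [ 26.  51. 166.] 0.0209 ((526.9940185546875, 306.3970031738281), (48.841636657714844, 69.86231231689453), 22.615936279296875)
[249. 176.] 249 [ 64. 132. 150.] 0.0214 ((592.26953125, 195.5859832763672), (70.00780487060547, 48.81230163574219), 63.51358413696289)
[290. 251.] 500 [ 13. 227. 157.] 0.0211 ((586.4509887695312, -133.60549926757812), (47.749629974365234, 71.0678939819336), 2.105184555053711)
[305. 276.] 594 [ 29.5  39.  100.5] 0.021 ((589.9963989257812, -217.08583068847656), (49.19329833984375, 67.12140655517578), 3.020608425140381)
case 429 [ 0.55768994 -0.10260022  0.05850781] [ 0.60871375 -0.08301386  0.11539515] [ 0.58192522 -0.09676041  0.08608247]
[ 0.02711903 -0.98984508  0.13953951]
bottom [ 0.57833765 -0.09834561  0.06212452] [ 0.55788221 -0.10260022  0.05850781] [ 0.60442429 -0.08928057  0.06449123]
```

Orange hasn't moved; the case clipped its edge (margin too small) and tilted about 8° in the grip. Stand it down 25 mm further on, let it right itself, regrip.

```bash
python3 -m pendant '[{"delta_pos":[0.1,2.5,0],"rotation":[0,0,0],"hand":30},{"delta_pos":[0.1,2.5,-2],"rotation":[0,0,0],"hand":30},{"delta_pos":[0.1,2.5,-4],"rotation":[0,0,0],"hand":30},{"delta_pos":[0.1,2.5,-4],"rotation":[0,0,0],"hand":30},{"delta_pos":[0.1,2.5,-4],"rotation":[0,0,0],"hand":30}]' 40
python3 -m pendant '[{"delta_pos":[0,0,-0.3],"rotation":[0,0,0],"hand":30},{"delta_pos":[0,0,-0.3],"rotation":[0,0,0],"hand":30},{"delta_pos":[0,0,-0.3],"rotation":[0,0,0],"hand":30}]'
python3 -m pendant '[{"delta_pos":[0,0,-0.3],"rotation":[0,0,0],"hand":30},{"delta_pos":[0,0,-0.3],"rotation":[0,0,0],"hand":30},{"delta_pos":[0,0,-0.3],"rotation":[0,0,0],"hand":30}]'
```

```text
time_s: 20.58
eef_pos: [0.5815, -0.0622, -0.0033]
ee_rot: [0.693, 0.721, -0.002, -0.002]
force: [0.3, -0.1, -0.7]
gripper_width: 0.578
grip_force: 58.4
time_s: 20.83
eef_pos: [0.5843, -0.063, -0.0027]
ee_rot: [0.693, 0.721, 0.0, 0.001]
force: [-0.0, -0.4, 0.2]
gripper_width: 0.575
grip_force: 58.4
time_s: 21.08
eef_pos: [0.5836, -0.0627, -0.0066]
ee_rot: [0.693, 0.721, 0.0, 0.0]
force: [0.1, 0.2, -0.6]
gripper_width: 0.57
grip_force: 58.4
```

```bash
python3 -m pendant '[{"delta_pos":[0,0,-0.3],"rotation":[0,0,0],"hand":30},{"delta_pos":[0,0,-0.3],"rotation":[0,0,0],"hand":30},{"delta_pos":[0,0,-0.3],"rotation":[0,0,0],"hand":30}]' | grep -E "eef|force"
python3 -m pendant '[{"delta_pos":[0,0,-0.2],"rotation":[0,0,0],"hand":30},{"delta_pos":[0,0,-0.2],"rotation":[0,0,0],"hand":30},{"delta_pos":[0,0,-0.2],"rotation":[0,0,0],"hand":80},{"delta_pos":[0,0,-0.2],"rotation":[0,0,0],"hand":100},{"delta_pos":[0,0,-0.2],"rotation":[0,0,0],"hand":100},{"delta_pos":[0,0,-0.2],"rotation":[0,0,0],"hand":100},{"delta_pos":[0,0,-0.2],"rotation":[0,0,0],"hand":100},{"delta_pos":[0,0,-0.2],"rotation":[0,0,0],"hand":100}]'
python3 - <<'E'
from h import *
for n in('scene','side','wrist'):
    f=grab(n); print(n)
    for b in blobs(f,.040,.056,30,(.54,.64,-.12,-.0)): print(*b)
E
```

```text
eef_pos: [0.5833, -0.0626, -0.0101]
force: [-0.3, -0.1, -1.1]
grip_force: 58.4
time_s: 22.0
eef_pos: [0.5837, -0.0626, -0.0116]
ee_rot: [0.693, 0.721, 0.0, 0.0]
force: [-0.0, -0.3, -1.0]
gripper_width: 0.995
grip_force: 0.0
scene
[283. 196.] 175 [111. 133.  45.] 0.0509 ((582.8237915039062, -64.07062530517578), (53.40011978149414, 17.677467346191406), 1.2654300928115845)
[269. 207.] 32 [25.  77.5 31. ] 0.0509 ((635.2534790039062, -58.56686782836914), (9.846015930175781, 20.89845085144043), 30.12700843811035)
side
[298. 218.] 31 [14. 59. 59.] 0.0488 ((629.5857543945312, -64.30337524414062), (10.723429679870605, 20.17561149597168), 30.835458755493164)
[279. 224.] 184 [107. 202.  91.] 0.0498 ((584.8743896484375, -68.00190734863281), (49.91353225708008, 19.379291534423828), 1.8405333757400513)
wrist
[167. 299.] 774 [ 23.  138.5  57. ] 0.0489 ((540.98291015625, -63.3682746887207), (1.1455134153366089, 23.467363357543945), 1.958977460861206)
[397. 292.] 1123 [ 18. 138.  51.] 0.0496 ((627.7081298828125, -57.8023681640625), (22.553619384765625, 13.927038192749023), 55.402008056640625)
[277. 298.] 6188 [114. 100.  95.] 0.0499 ((583.259033203125, -62.359745025634766), (50.20552062988281, 17.3795108795166), 2.4234650135040283)
```

```bash
python3 -m pendant '[{"delta_pos":[0,0,0],"rotation":[0,0,0],"hand":30},{"delta_pos":[0,0,0],"rotation":[0,0,0],"hand":30},{"delta_pos":[0,0,0],"rotation":[0,0,0],"hand":30},{"delta_pos":[0,0,0],"rotation":[0,0,0],"hand":30},{"delta_pos":[0,0,0],"rotation":[0,0,0],"hand":30},{"delta_pos":[0,0,0.2],"rotation":[0,0,0],"hand":30},{"delta_pos":[0,0,0.2],"rotation":[0,0,0],"hand":30}]' 40
python3 -m pendant '[{"delta_pos":[0.1,-1,0],"rotation":[0,0,0],"hand":30},{"delta_pos":[0.1,-1.8,0],"rotation":[0,0,0],"hand":30},{"delta_pos":[0.1,-2.3,0],"rotation":[0,0,0],"hand":30},{"delta_pos":[0.1,-2.6,0],"rotation":[0,0,0],"hand":30},{"delta_pos":[0.1,-2.6,0],"rotation":[0,0,0],"hand":30},{"delta_pos":[0.1,-2.6,0],"rotation":[0,0,0],"hand":30}]'
python3 - <<'E'
from h import *
for n in('scene','side'):
    f=grab(n); print(n)
    for b in blobs(f,.012,.028,100,(.54,.64,-.27,-.05)): print(*b)
E
```

```text
time_s: 22.73
eef_pos: [0.5835, -0.0626, -0.0098]
ee_rot: [0.693, 0.721, -0.0, -0.0]
force: [-0.3, 0.1, -1.0]
gripper_width: 0.578
grip_force: 42.6
time_s: 23.23
eef_pos: [0.5845, -0.0891, -0.0099]
ee_rot: [0.693, 0.72, -0.0, -0.0]
force: [1.3, -0.6, -0.9]
gripper_width: 0.58
grip_force: 42.6
scene
[237. 175.] 397 [ 29. 120.  53.] 0.0221 ((587.54931640625, -214.8197479248047), (49.324424743652344, 71.21218872070312), 1.5622066259384155)
[262. 196.] 222 [ 18.  118.5  65.5] 0.0211 ((584.4464721679688, -124.5535659790039), (51.84833908081055, 83.92418670654297), 0.4008152186870575)
side
[289. 250.] 579 [ 14. 220. 156.] 0.0213 ((586.3353881835938, -130.05027770996094), (48.81380081176758, 78.92121887207031), 1.1992079019546509)
[305. 276.] 603 [ 28.  38. 104.] 0.0211 ((589.317626953125, -217.6132354736328), (48.90229797363281, 68.40530395507812), 2.398383140563965)
```

```bash
python3 -m pendant '[{"delta_pos":[0,-0.05,-0.3],"rotation":[0,0,0],"hand":30},{"delta_pos":[0,-0.05,-0.3],"rotation":[0,0,0],"hand":30},{"delta_pos":[0,-0.05,-0.3],"rotation":[0,0,0],"hand":80},{"delta_pos":[0,-0.05,-0.3],"rotation":[0,0,0],"hand":80},{"delta_pos":[0,-0.05,-0.3],"rotation":[0,0,0],"hand":80},{"delta_pos":[0,-0.05,3],"rotation":[0,0,0],"hand":80},{"delta_pos":[0,-0.05,7],"rotation":[0,0,0],"hand":80},{"delta_pos":[0,-0.05,11],"rotation":[0,0,0],"hand":100}]'
python3 -m pendant '[{"delta_pos":[-5,29,4],"rotation":[0,0,20],"hand":100},{"delta_pos":[-5,29,4],"rotation":[0,0,20],"hand":100},{"delta_pos":[-5,29,4],"rotation":[0,0,20],"hand":100},{"delta_pos":[-5,29,4],"rotation":[0,0,20],"hand":100},{"delta_pos":[-5,29,4],"rotation":[0,0,20],"hand":100},{"delta_pos":[-5,29,4],"rotation":[0,0,20],"hand":100},{"delta_pos":[-5,29,4],"rotation":[0,0,20],"hand":100},{"delta_pos":[-5,29,4],"rotation":[0,0,20],"hand":100}]'
python3 -m pendant '[{"delta_pos":[0,0,0],"rotation":[0,0,0],"hand":100},{"delta_pos":[0,0,0],"rotation":[0,0,0],"hand":100},{"delta_pos":[0,0,0],"rotation":[0,0,0],"hand":100},{"delta_pos":[0,0,0],"rotation":[0,0,0],"hand":100}]'
python3 - <<'E'
from h import *
for n in('scene','side'):
    f=grab(n); print(n)
    for b in blobs(f,.012,.055,100,(.54,.64,-.27,-.05)): print(*b)
f=grab('wrist','w5.png')
for b in blobs(f,.012,.028,200): print(*b)
E
```

```text
time_s: 24.0
eef_pos: [0.5832, -0.0887, 0.0996]
ee_rot: [0.693, 0.721, -0.001, -0.002]
force: [0.7, -0.7, 0.1]
gripper_width: 0.917
grip_force: 0.0
time_s: 24.67
eef_pos: [0.5332, 0.2076, 0.1414]
ee_rot: [0.554, 0.832, 0.002, -0.001]
force: [0.6, -0.9, 0.7]
gripper_width: 1.002
grip_force: 0.0
time_s: 25.0
eef_pos: [0.5348, 0.1992, 0.1397]
ee_rot: [0.558, 0.83, -0.0, -0.0]
force: [0.7, -0.4, 0.1]
gripper_width: 0.999
grip_force: 0.0
scene
[238. 175.] 425 [ 29. 122.  49.] 0.0223 ((587.3933715820312, -214.96421813964844), (52.37287902832031, 69.93197631835938), 1.4161030054092407)
[266. 192.] 663 [ 63. 111.  90.] 0.0239 ((585.1890869140625, -125.12574768066406), (52.36680221557617, 87.03164672851562), 0.789525032043457)
side
[288. 244.] 868 [ 17. 214. 146.] 0.0224 ((587.5258178710938, -126.06016540527344), (51.2461051940918, 88.69426727294922), 1.2312567234039307)
[305. 276.] 604 [28.5 39.5 92.5] 0.0211 ((589.901611328125, -216.45323181152344), (49.564125061035156, 67.95381927490234), 3.303603410720825)
[319.  65.] 5260 [ 33.  49. 154.] 0.0201 ((525.4259033203125, 310.9707336425781), (47.90230178833008, 66.35811614990234), 22.15032196044922)
[335. 217.] 3790 [ 29. 134.  98.] 0.0203 ((589.8132934570312, 199.58445739746094), (66.09769439697266, 47.69737243652344), 63.41550827026367)
```

View pics/w5.png

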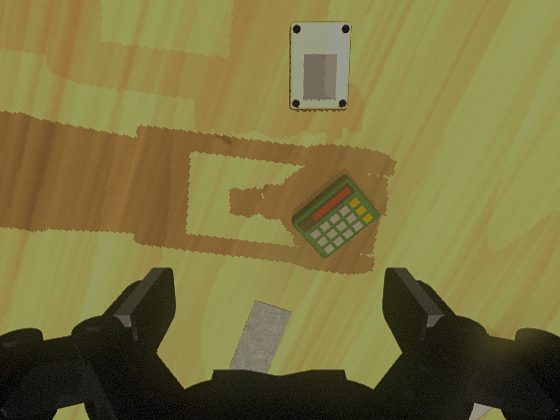

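Wrist view: cream face down at (320,65), long axis vertical in the image; green (335,217). Case stands against orange. Now I'll grip cream across its width, off-centre toward its far end, to stand it on its short end.

```bash
python3 -m pendant '[{"delta_pos":[-1.6,4,0],"rotation":[0,0,0],"hand":100},{"delta_pos":[-1.6,8,0],"rotation":[0,0,0],"hand":100},{"delta_pos":[-1.6,12.8,-3],"rotation":[0,0,0],"hand":100},{"delta_pos":[-1.6,12.8,-7],"rotation":[0,0,0],"hand":100},{"delta_pos":[-1.6,12.8,-11],"rotation":[0,0,0],"hand":100},{"delta_pos":[-1.6,12.8,-15],"rotation":[0,0,0],"hand":100},{"delta_pos":[-1.6,12.8,-17.6],"rotation":[0,0,0],"hand":100},{"delta_pos":[-1.6,12.8,-17.6],"rotation":[0,0,0],"hand":100}]' 80
python3 -m pendant '[{"delta_pos":[0,0,0],"rotation":[0,0,0],"hand":100},{"delta_pos":[0,0,0],"rotation":[0,0,0],"hand":100},{"delta_pos":[0,0,0],"rotation":[0,0,0],"hand":30},{"delta_pos":[0,0,0],"rotation":[0,0,0],"hand":30},{"delta_pos":[0,0,0],"rotation":[0,0,0],"hand":30},{"delta_pos":[0,0,0],"rotation":[0,0,0],"hand":30},{"delta_pos":[0,0,0],"rotation":[0,0,0],"hand":30},{"delta_pos":[0,0,0],"rotation":[0,0,0],"hand":30}]'
```

```text
time_s: 25.82
eef_pos: [0.5124, 0.325, -0.0448]
ee_rot: [0.558, 0.83, -0.007, -0.004]
force: [-1.0, -1.3, -1.6]
gripper_width: 0.999
grip_force: 0.0
time_s: 26.48
eef_pos: [0.5204, 0.3298, -0.0327]
ee_rot: [0.558, 0.83, 0.002, 0.001]
force: [-0.7, -0.7, 6.1]
gripper_width: 0.537
grip_force: 84.5
```

```bash
python3 -m pendant '[{"delta_pos":[0,0,3],"rotation":[0,0,0],"hand":30},{"delta_pos":[0,0,7],"rotation":[0,0,0],"hand":30},{"delta_pos":[0,0,11],"rotation":[0,0,0],"hand":30},{"delta_pos":[-4,1,15],"rotation":[0,0,-35],"hand":30},{"delta_pos":[-8,2,17],"rotation":[0,0,-35],"hand":30},{"delta_pos":[-11.5,3,17],"rotation":[0,0,-35],"hand":30},{"delta_pos":[-11.5,3,17],"rotation":[0,0,-35],"hand":30},{"delta_pos":[-11.5,3,17],"rotation":[0,0,-35],"hand":30}]'
python3 -m pendant '[{"delta_pos":[0,0,0],"rotation":[0,0,-36],"hand":30},{"delta_pos":[0,0,0],"rotation":[0,0,-36],"hand":30},{"delta_pos":[0,0,0],"rotation":[0,0,-36],"hand":30},{"delta_pos":[0,0,0],"rotation":[0,0,-36],"hand":30},{"delta_pos":[0,0,0],"rotation":[0,0,-36],"hand":30},{"delta_pos":[0,0,0],"rotation":[0,0,-36],"hand":30},{"delta_pos":[0,0,0],"rotation":[0,0,-36],"hand":30}]'
python3 - <<'E'
from h import *
s=r.get_state();from scipy.spatial.transform import Rotation as R
print(s['q'],R.from_quat(s['ee_rot']).as_matrix().round(3))
E
```

```text
time_s: 27.15
eef_pos: [0.4006, 0.3604, 0.1363]
ee_rot: [0.782, 0.623, 0.001, -0.001]
force: [-0.5, -0.2, -3.2]
gripper_width: 0.54
grip_force: 83.4
time_s: 27.73
eef_pos: [0.4033, 0.3587, 0.1341]
ee_rot: [0.935, 0.354, -0.0, 0.0]
force: [-0.2, 1.0, -3.0]
gripper_width: 0.535
grip_force: 83.4
[ 6.21902008e-01  8.41126317e-02  1.49257720e+00 -1.00913695e-04
  1.56521545e+00  1.47004896e+00] [[ 0.75   0.661 -0.   ]
 [ 0.661 -0.75  -0.   ]
 [-0.     0.    -1.   ]]
```

```bash
python3 -m pendant '[{"delta_pos":[0,0,2],"rotation":[26.5,-30,0],"hand":30},{"delta_pos":[0,0,2],"rotation":[26.5,-30,0],"hand":30},{"delta_pos":[0,0,2],"rotation":[26.5,-30,0],"hand":30},{"delta_pos":[0,0,2],"rotation":[26.5,-30,0],"hand":30},{"delta_pos":[0,0,2],"rotation":[26.5,-30,0],"hand":30},{"delta_pos":[0,0,2],"rotation":[26.5,-30,0],"hand":30},{"delta_pos":[0,0,2],"rotation":[26.5,-30,0],"hand":30}]'
python3 -m pendant '[{"delta_pos":[0,0,0],"rotation":[27,-30.5,0],"hand":30},{"delta_pos":[0,0,0],"rotation":[27,-30.5,0],"hand":30},{"delta_pos":[0,0,0],"rotation":[27,-30.5,0],"hand":30},{"delta_pos":[0,0,0],"rotation":[27,-30.5,0],"hand":30},{"delta_pos":[0,0,0],"rotation":[27,-30.5,0],"hand":30},{"delta_pos":[0,0,0],"rotation":[27,-30.5,0],"hand":30},{"delta_pos":[0,0,0],"rotation":[27,-30.5,0],"hand":30},{"delta_pos":[0,0,0],"rotation":[27,-30.5,0],"hand":30}]'
python3 - <<'E'
from h import *
s=r.get_state();from scipy.spatial.transform import Rotation as R
print(s['q'],R.from_quat(s['ee_rot']).as_matrix().round(3))
for n in('scene','side'):
    f=grab(n); W=pts(f); e=s['eef_pos']; hs=cv2.cvtColor(f['img'],cv2.COLOR_RGB2HSV)
    m=(np.linalg.norm(W-e-np.array([-.035,-.03,0]),axis=-1)<.09)&(hs[...,2]>85)&(W[...,2]>.03); p=W[m]
    print(n,m.sum(),p.min(0),p.max(0),np.median(p,0))
    cv2.imwrite(f'pics/raw_{n}.png',cv2.cvtColor(f['img'],cv2.COLOR_RGB2BGR))
E
```

```text
time_s: 28.32
eef_pos: [0.3983, 0.3554, 0.1466]
ee_rot: [0.881, 0.332, 0.315, -0.12]
force: [-0.4, -0.3, -4.0]
gripper_width: 0.537
grip_force: 83.5
time_s: 28.98
eef_pos: [0.3955, 0.3732, 0.1547]
ee_rot: [0.756, 0.306, 0.531, -0.229]
force: [-0.3, 1.0, -2.9]
gripper_width: 0.539
grip_force: 83.7
[ 0.41311756 -0.58780301  2.47617056  1.45539212  0.35879535  0.01450981] [[ 0.248  0.706  0.663]
 [ 0.22  -0.708  0.672]
 [ 0.943 -0.021 -0.331]]
scene 309 [0.30475055 0.30312894 0.12247179] [0.39202079 0.3674027  0.20986933] [0.36869674 0.34486335 0.18173033]
side 243 [0.31207472 0.26476513 0.11612395] [0.39276548 0.35922886 0.20589674] [0.36150665 0.3238424  0.13819817]
```

```bash
python3 -m pendant '[{"delta_pos":[3.5,3,0],"rotation":[0,0,0],"hand":30},{"delta_pos":[3.5,3,0],"rotation":[0,0,0],"hand":30},{"delta_pos":[3.5,3,0],"rotation":[0,0,0],"hand":30},{"delta_pos":[3.5,3,0],"rotation":[0,0,0],"hand":30}]'
python3 -m pendant '[{"delta_pos":[0,0,0],"rotation":[7,-8,0],"hand":30},{"delta_pos":[0,0,0],"rotation":[7,-8,0],"hand":30},{"delta_pos":[0,0,0],"rotation":[7,-8,0],"hand":30},{"delta_pos":[0,0,0],"rotation":[7,-8,0],"hand":30},{"delta_pos":[0,0,0],"rotation":[7,-8,0],"hand":30},{"delta_pos":[0,0,0],"rotation":[7,-8,0],"hand":30}]'
python3 - <<'E'
from h import *
s=r.get_state();from scipy.spatial.transform import Rotation as R
print(s['q'],R.from_quat(s['ee_rot']).as_matrix().round(3))
E
```

```text
time_s: 29.42
eef_pos: [0.4307, 0.4035, 0.1539]
ee_rot: [0.757, 0.306, 0.53, -0.229]
force: [-0.5, 0.5, -2.6]
gripper_width: 0.539
grip_force: 83.6
time_s: 29.92
eef_pos: [0.4289, 0.402, 0.1504]
ee_rot: [0.705, 0.288, 0.597, -0.253]
force: [0.1, -0.3, -2.8]
gripper_width: 0.539
grip_force: 83.7
[ 0.45112676 -0.26822197  2.47418101  2.4869277   0.56529615 -1.03818535] [[ 0.121  0.707  0.696]
 [ 0.103 -0.707  0.7  ]
 [ 0.987 -0.013 -0.159]]
```

```bash
python3 -m pendant '[{"delta_pos":[0,0,-3],"rotation":[0,0,0],"hand":30},{"delta_pos":[0,0,-6],"rotation":[0,0,0],"hand":30},{"delta_pos":[0,0,-8.5],"rotation":[0,0,0],"hand":30},{"delta_pos":[0,0,-8.5],"rotation":[0,0,0],"hand":30},{"delta_pos":[0,0,-8.5],"rotation":[0,0,0],"hand":30},{"delta_pos":[0,0,-8.5],"rotation":[0,0,0],"hand":30}]'
python3 - <<'E'
from h import *
s=r.get_state();from scipy.spatial.transform import Rotation as R
print(s['q'],R.from_quat(s['ee_rot']).as_matrix().round(3)[:,2])
for n in('scene','side'):
    f=grab(n); W=pts(f); e=s['eef_pos']; hs=cv2.cvtColor(f['img'],cv2.COLOR_RGB2HSV)
    m=(np.linalg.norm(W-e-np.array([-.035,-.03,0]),axis=-1)<.08)&(W[...,2]>.006)&(hs[...,1]<110); p=W[m]
    c=hs[m]; print(n,m.sum(),np.percentile(p,[1,50,99],axis=0).round(3).tolist(),np.median(c,0))
E
```

```text
time_s: 30.42
eef_pos: [0.4304, 0.4032, 0.0703]
ee_rot: [0.702, 0.287, 0.6, -0.254]
force: [0.3, 0.5, -2.2]
gripper_width: 0.543
grip_force: 83.7
[ 0.45145731  0.0886239   2.48185985  2.70647528  0.88776597 -1.32637732] [ 0.697  0.701 -0.151]
scene 1019 [[0.326, 0.299, 0.045], [0.386, 0.349, 0.091], [0.422, 0.392, 0.107]] [32. 49. 24.]
side 319 [[0.325, 0.298, 0.066], [0.387, 0.357, 0.091], [0.423, 0.389, 0.107]] [18. 53. 48.]
```

```bash
python3 -m pendant '[{"delta_pos":[0,0,-1],"rotation":[0,0,0],"hand":30},{"delta_pos":[0,0,-2],"rotation":[0,0,0],"hand":30},{"delta_pos":[0,0,-2],"rotation":[0,0,0],"hand":30},{"delta_pos":[0,0,-2],"rotation":[0,0,0],"hand":30}]'|grep -E "^force|eef"
python3 -m pendant '[{"delta_pos":[0,0,-0.3],"rotation":[0,0,0],"hand":30},{"delta_pos":[0,0,-0.3],"rotation":[0,0,0],"hand":30},{"delta_pos":[0,0,-0.3],"rotation":[0,0,0],"hand":30}]'|grep -E "^force|eef"
python3 -m pendant '[{"delta_pos":[0,0,-0.3],"rotation":[0,0,0],"hand":30},{"delta_pos":[0,0,-0.3],"rotation":[0,0,0],"hand":30},{"delta_pos":[0,0,-0.3],"rotation":[0,0,0],"hand":30}]'|grep -E "^force|eef"
```

```text
eef_pos: [0.4302, 0.4027, 0.0504]
force: [0.6, 1.1, -2.8]
eef_pos: [0.4308, 0.4032, 0.0486]
force: [-1.9, 0.6, 5.3]
eef_pos: [0.4318, 0.4042, 0.0488]
force: [-3.3, -0.0, 11.7]
```

```bash
python3 -m pendant '[{"delta_pos":[0,0,0.2],"rotation":[0,0,0],"hand":30},{"delta_pos":[0,0,0.2],"rotation":[0,0,0],"hand":60},{"delta_pos":[0,0,0.2],"rotation":[0,0,0],"hand":65},{"delta_pos":[0,0,0.2],"rotation":[0,0,0],"hand":80},{"delta_pos":[0,0,0.2],"rotation":[0,0,0],"hand":80},{"delta_pos":[0,0,0.2],"rotation":[0,0,0],"hand":80},{"delta_pos":[0,0,0.2],"rotation":[0,0,0],"hand":80},{"delta_pos":[0,0,0.2],"rotation":[0,0,0],"hand":80}]'
python3 - <<'E'
from h import *
s=r.get_state()
for n in('scene','side'):
    f=grab(n); W=pts(f); e=s['eef_pos']; hs=cv2.cvtColor(f['img'],cv2.COLOR_RGB2HSV)
    m=(np.hypot(W[...,0]-.39,W[...,1]-.365)<.06)&(W[...,2]>.006)&(W[...,2]<.075)&(hs[...,1]<110)&(hs[...,2]>70); p=W[m]
    print(n,m.sum(),np.percentile(p,[1,50,99],axis=0).round(3).tolist())
    cv2.imwrite(f'pics/raw_{n}.png',cv2.cvtColor(f['img'],cv2.COLOR_RGB2BGR))
a=cv2.imread('pics/raw_scene.png')[150:350,380:560];b=cv2.imread('pics/raw_side.png')[60:260,80:260]
cv2.imwrite('pics/c2.png',np.hstack([cv2.resize(a,(400,444)),cv2.resize(b,(400,444))]))
E
```

```text
time_s: 32.02
eef_pos: [0.4295, 0.402, 0.043]
ee_rot: [0.704, 0.287, 0.598, -0.253]
force: [-0.2, -0.3, -0.3]
gripper_width: 0.8
grip_force: 0.0
scene 266 [[0.348, 0.318, 0.06], [0.395, 0.369, 0.066], [0.425, 0.395, 0.07]]
side 149 [[0.348, 0.31, 0.025], [0.394, 0.359, 0.066], [0.427, 0.393, 0.072]]
```

View pics/c2.png

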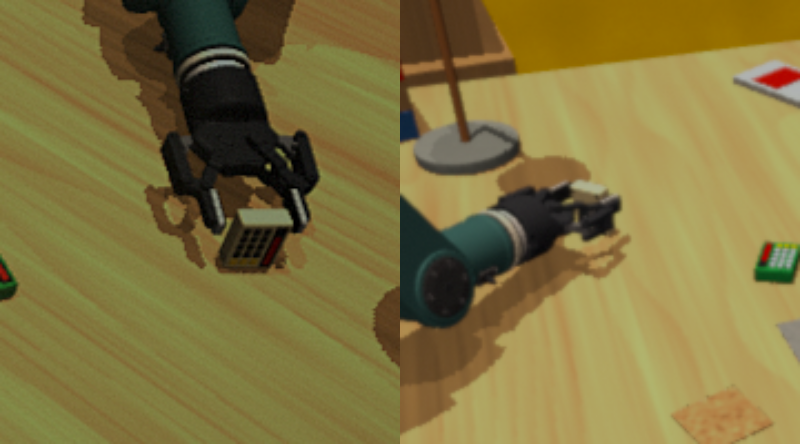

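Crop shows cream standing upright on its short end, face outward, its red display at (272,250), on the image right, i.e. toward azimuth about 135°. Lift clear, untilt, then tip it over toward the robot.

```bash
python3 -m pendant '[{"delta_pos":[0,0,3],"rotation":[0,0,0],"hand":80},{"delta_pos":[0,0,6],"rotation":[0,0,0],"hand":80},{"delta_pos":[0,0,10],"rotation":[0,0,0],"hand":80},{"delta_pos":[0,0,14],"rotation":[0,0,0],"hand":80},{"delta_pos":[0,0,14],"rotation":[0,0,0],"hand":80},{"delta_pos":[0,0,14],"rotation":[0,0,0],"hand":80}]'
python3 -m pendant '[{"delta_pos":[0,0,4],"rotation":[-28.5,28.5,0],"hand":0},{"delta_pos":[0,0,4],"rotation":[-28.5,28.5,0],"hand":0},{"delta_pos":[0,0,4],"rotation":[-28.5,28.5,0],"hand":0},{"delta_pos":[0,0,4],"rotation":[-28.5,28.5,0],"hand":0},{"delta_pos":[0,0,4],"rotation":[-28.5,28.5,0],"hand":0},{"delta_pos":[0,0,4],"rotation":[-28.5,28.5,0],"hand":0},{"delta_pos":[0,0,4],"rotation":[-28.5,28.5,0],"hand":0},{"delta_pos":[0,0,4],"rotation":[-28.5,28.5,0],"hand":0}]'
python3 -m pendant '[{"delta_pos":[2,2,0],"rotation":[-28.5,28.5,0],"hand":0},{"delta_pos":[2,2,0],"rotation":[-28.5,28.5,0],"hand":0},{"delta_pos":[2,2,0],"rotation":[-28.5,28.5,0],"hand":0},{"delta_pos":[2,2,0],"rotation":[-28.5,28.5,0],"hand":0},{"delta_pos":[2,2,0],"rotation":[-28.5,28.5,0],"hand":0},{"delta_pos":[2,2,0],"rotation":[-28.5,28.5,0],"hand":0},{"delta_pos":[2,2,0],"rotation":[-28.5,28.5,0],"hand":0},{"delta_pos":[2,2,0],"rotation":[-28.5,28.5,0],"hand":0}]'
python3 - <<'E'
from h import *
s=r.get_state();from scipy.spatial.transform import Rotation as R
print(s['q'],R.from_quat(s['ee_rot']).as_matrix().round(3))
E
```

```text
time_s: 32.62
eef_pos: [0.4305, 0.4027, 0.1904]
ee_rot: [0.7, 0.287, 0.603, -0.253]
force: [0.3, 0.3, 0.5]
gripper_width: 0.8
grip_force: 0.0
time_s: 33.28
eef_pos: [0.4245, 0.4086, 0.2182]
ee_rot: [0.778, 0.35, 0.463, -0.24]
force: [-0.0, 0.9, -1.0]
gripper_width: 0.001
grip_force: 0.0
time_s: 33.95
eef_pos: [0.4453, 0.4307, 0.2188]
ee_rot: [0.9, 0.385, 0.161, -0.123]
force: [-1.1, -0.4, 0.1]
gripper_width: -0.0
grip_force: 0.0
[ 0.56734889 -0.06090702  1.52977975  0.19347816  1.312977    1.31465399] [[ 0.652  0.733  0.195]
 [ 0.654 -0.673  0.345]
 [ 0.384 -0.097 -0.918]]
```

```bash
python3 -m pendant '[{"delta_pos":[0,0,0],"rotation":[-20.4,11.5,0],"hand":0},{"delta_pos":[0,0,0],"rotation":[-20.4,11.5,0],"hand":0},{"delta_pos":[0,0,0],"rotation":[-20.4,11.5,0],"hand":0},{"delta_pos":[0,0,0],"rotation":[-20.4,11.5,0],"hand":0},{"delta_pos":[0,0,0],"rotation":[-20.4,11.5,0],"hand":0},{"delta_pos":[0,0,0],"rotation":[-20.4,11.5,0],"hand":0}]'
python3 - <<'E'
from h import *
f=grab('wrist');W=pts(f)
for b in blobs(f,.055,.075,200,(.3,.5,.25,.5)): print(*b)
s=r.get_state();from scipy.spatial.transform import Rotation as R
print(s['q'],R.from_quat(s['ee_rot']).as_matrix().round(3))
E
```

```text
time_s: 34.45
eef_pos: [0.444, 0.4292, 0.2205]
ee_rot: [0.919, 0.394, 0.001, 0.001]
force: [-1.0, 0.6, 0.4]
gripper_width: -0.001
grip_force: 0.0
[287. 254.] 435 [ 25. 113. 132.] 0.0643 ((397.3116760253906, 372.58502197265625), (16.11173439025879, 47.969329833984375), 46.737083435058594)
[ 0.67734205  0.23239158  1.15054839 -0.00214832  1.75442774  1.43946397] [[ 0.691  0.723  0.005]
 [ 0.723 -0.691  0.001]
 [ 0.004  0.003 -1.   ]]
```

```bash
python3 -m pendant '[{"delta_pos":[-1.0,-2.1,-3],"rotation":[0,0,0],"hand":0},{"delta_pos":[-1.0,-2.1,-7],"rotation":[0,0,0],"hand":0},{"delta_pos":[-1.0,-2.1,-11],"rotation":[0,0,0],"hand":0},{"delta_pos":[-1.0,-2.1,-15],"rotation":[0,0,0],"hand":0},{"delta_pos":[-1.0,-2.1,-18.5],"rotation":[0,0,0],"hand":0},{"delta_pos":[-1.0,-2.1,-20.8],"rotation":[0,0,0],"hand":0},{"delta_pos":[-1.0,-2.1,-20.8],"rotation":[0,0,0],"hand":0},{"delta_pos":[-1.0,-2.1,-20.8],"rotation":[0,0,0],"hand":0}]'
python3 -m pendant '[{"delta_pos":[-0.7,-0.7,0],"rotation":[0,0,0],"hand":0},{"delta_pos":[-1.4,-1.4,0],"rotation":[0,0,0],"hand":0},{"delta_pos":[-2.1,-2.1,0],"rotation":[0,0,0],"hand":0},{"delta_pos":[-2.8,-2.8,0],"rotation":[0,0,0],"hand":0},{"delta_pos":[-3.5,-3.5,0],"rotation":[0,0,0],"hand":0},{"delta_pos":[-4.2,-4.2,0],"rotation":[0,0,0],"hand":0},{"delta_pos":[-4.2,-4.2,0],"rotation":[0,0,0],"hand":0},{"delta_pos":[-4.2,-4.2,0],"rotation":[0,0,0],"hand":0}]'
python3 - <<'E'
from h import *
for n in ('scene','side'):
    for b in blobs(grab(n),.012,.055,80,(.25,.5,.2,.5)): print(n,*b)
E
```

```text
time_s: 35.17
eef_pos: [0.4337, 0.4071, 0.0146]
ee_rot: [0.92, 0.393, 0.002, 0.001]
force: [-0.2, -0.3, 0.5]
gripper_width: -0.0
grip_force: 0.0
time_s: 35.83
eef_pos: [0.3931, 0.3667, 0.0159]
ee_rot: [0.92, 0.393, 0.004, 0.0]
force: [0.3, -0.2, 0.7]
gripper_width: 0.003
grip_force: 0.0
scene [484. 247.] 521 [ 23. 115.  80.] 0.0211 ((369.7445373535156, 337.9820556640625), (80.70707702636719, 48.576690673828125), 53.85072326660156)
side [158. 166.] 272 [ 23.   93.  121.5] 0.0209 ((365.844970703125, 333.7552795410156), (70.72000122070312, 50.08067321777344), 45.27180480957031)
```

```bash
python3 -m pendant '[{"delta_pos":[0,0,4],"rotation":[0,0,0],"hand":0},{"delta_pos":[0,0,8],"rotation":[0,0,0],"hand":0},{"delta_pos":[0,0,12],"rotation":[0,0,0],"hand":50},{"delta_pos":[-3,-3,12],"rotation":[0,0,0],"hand":100},{"delta_pos":[-6,-6,12],"rotation":[0,0,0],"hand":100},{"delta_pos":[-7,-7,12],"rotation":[0,0,0],"hand":100},{"delta_pos":[-7,-7,12],"rotation":[0,0,0],"hand":100},{"delta_pos":[-7,-7,12],"rotation":[0,0,0],"hand":100}]'
python3 - <<'E'
from h import *
f=grab('wrist','w6.png'); W=pts(f)
for b in blobs(f,.012,.028,200,(.25,.5,.2,.5)): print(*b)
hs=cv2.cvtColor(f['img'],cv2.COLOR_RGB2HSV)
m=((hs[...,0]<8)|(hs[...,0]>172))&(hs[...,1]>150)&(W[...,2]>.012)&(W[...,2]<.03)&(W[...,0]<.5)
print('red',m.sum(),np.median(W[m],0))
for n in ('scene','side'):
    g=grab(n)
    for b in blobs(g,.012,.055,80,(.25,.7,-.3,.5)): print(n,*b)
E
```

```text
time_s: 36.6
eef_pos: [0.3235, 0.2971, 0.1356]
ee_rot: [0.92, 0.393, 0.004, 0.0]
force: [0.1, 0.8, -0.2]
gripper_width: 0.847
grip_force: 0.0
[279. 129.] 4668 [ 21. 110. 129.] 0.0203 ((363.1614990234375, 338.5791015625), (66.103515625, 48.11879348754883), 45.08643341064453)
red 374 [0.35811448 0.35396768 0.02085406]
scene [238. 176.] 431 [ 29. 118.  45.] 0.0222 ((588.2365112304688, -214.68582153320312), (50.329715728759766, 67.40736389160156), 2.281433343887329)
scene [266. 192.] 660 [ 60. 118.  86.] 0.0241 ((585.3954467773438, -125.45709991455078), (51.473472595214844, 87.5754623413086), 0.9898546934127808)
scene [486. 246.] 596 [ 20. 128.  65.] 0.0212 ((362.8311462402344, 336.3819580078125), (70.33893585205078, 49.77678298950195), 43.59861373901367)
scene [371. 270.] 658 [ 58. 159.  93.] 0.0216 ((590.47705078125, 196.9159698486328), (66.5339126586914, 49.67359161376953), 62.441383361816406)
side [158. 166.] 266 [ 19. 114. 104.] 0.0209 ((365.3319091796875, 332.8265075683594), (70.6595458984375, 53.07377243041992), 50.116111755371094)
side [250. 176.] 273 [ 64. 144. 133.] 0.0212 ((592.0283203125, 195.15521240234375), (68.08883666992188, 49.27361297607422), 64.32487487792969)
side [288. 244.] 865 [ 17. 214. 144.] 0.0224 ((586.8304443359375, -126.16090393066406), (86.58125305175781, 51.2547721862793), 89.51030731201172)
side [305. 276.] 602 [26. 41. 91.] 0.021 ((589.8681030273438, -216.34396362304688), (48.78126525878906, 68.05866241455078), 2.4406886100769043)
```

Cream now lies face up at (363,338) mm, display toward 135°. Grip it and carry to the row.

```bash
python3 -m pendant '[{"delta_pos":[2,2,-2],"rotation":[0,0,-0.6],"hand":100},{"delta_pos":[4,4.1,-6],"rotation":[0,0,-0.6],"hand":100},{"delta_pos":[4,4.1,-10],"rotation":[0,0,-0.6],"hand":100},{"delta_pos":[4,4.1,-14],"rotation":[0,0,-0.6],"hand":100},{"delta_pos":[4,4.1,-17.2],"rotation":[0,0,-0.6],"hand":100},{"delta_pos":[4,4.1,-17.2],"rotation":[0,0,-0.6],"hand":100},{"delta_pos":[4,4.1,-17.2],"rotation":[0,0,-0.6],"hand":100},{"delta_pos":[4,4.1,-17.2],"rotation":[0,0,-0.6],"hand":100}]' 60
python3 -m pendant '[{"delta_pos":[0,0,0],"rotation":[0,0,0],"hand":30},{"delta_pos":[0,0,0],"rotation":[0,0,0],"hand":30},{"delta_pos":[0,0,0],"rotation":[0,0,0],"hand":30},{"delta_pos":[0,0,0],"rotation":[0,0,0],"hand":30},{"delta_pos":[0,0,0],"rotation":[0,0,0],"hand":30},{"delta_pos":[0,0,0],"rotation":[0,0,0],"hand":30}]'
python3 -m pendant '[{"delta_pos":[0,0,3],"rotation":[0,0,0],"hand":30},{"delta_pos":[0,0,7],"rotation":[0,0,0],"hand":30},{"delta_pos":[3,-4,10],"rotation":[0,0,46],"hand":30},{"delta_pos":[6,-8,10],"rotation":[0,0,46],"hand":30},{"delta_pos":[9,-12,10],"rotation":[0,0,46],"hand":30},{"delta_pos":[12,-16,10],"rotation":[0,0,46],"hand":30},{"delta_pos":[15,-20,10],"rotation":[0,0,46],"hand":30},{"delta_pos":[18,-24,10],"rotation":[0,0,46],"hand":30}]'
python3 -m pendant '[{"delta_pos":[0,0,0],"rotation":[0,0,6],"hand":30},{"delta_pos":[0,0,0],"rotation":[0,0,6],"hand":30},{"delta_pos":[0,0,0],"rotation":[0,0,6],"hand":30},{"delta_pos":[0,0,0],"rotation":[0,0,6],"hand":30}]'
```

```text
time_s: 37.42
eef_pos: [0.3649, 0.3392, -0.0351]
ee_rot: [0.922, 0.388, 0.005, 0.0]
force: [0.1, 0.3, 0.4]
gripper_width: 0.999
grip_force: 0.0
time_s: 37.92
eef_pos: [0.365, 0.3391, -0.0342]
ee_rot: [0.922, 0.388, 0.006, 0.0]
force: [0.7, 0.3, 5.9]
gripper_width: 0.541
grip_force: 64.9
time_s: 38.58
eef_pos: [0.4943, 0.1628, 0.0628]
ee_rot: [0.741, 0.672, 0.004, -0.001]
force: [1.2, 0.6, -3.3]
gripper_width: 0.55
grip_force: 63.9
time_s: 38.92
eef_pos: [0.493, 0.1648, 0.0622]
ee_rot: [0.707, 0.707, 0.003, -0.001]
force: [-0.6, -0.7, -2.9]
gripper_width: 0.545
grip_force: 63.9
```

```bash
python3 -m pendant '[{"delta_pos":[2,-4,0],"rotation":[0,0,2.2],"hand":30},{"delta_pos":[4,-8,0],"rotation":[0,0,2.2],"hand":30},{"delta_pos":[6,-12,0],"rotation":[0,0,2.2],"hand":30},{"delta_pos":[8,-16,0],"rotation":[0,0,2.2],"hand":30},{"delta_pos":[8.9,-19.5,0],"rotation":[0,0,2.2],"hand":30},{"delta_pos":[8.9,-19.5,0],"rotation":[0,0,2.2],"hand":30},{"delta_pos":[8.9,-19.5,0],"rotation":[0,0,2.2],"hand":30},{"delta_pos":[8.9,-19.5,0],"rotation":[0,0,2.2],"hand":30}]'
python3 - <<'E'
from h import *
s=r.get_state();from scipy.spatial.transform import Rotation as R
print(R.from_quat(s['ee_rot']).as_matrix().round(3))
for n in ('scene','side'):
    g=grab(n)
    for b in blobs(g,.012,.055,80,(.4,.7,-.3,.4)): print(n,*b)
E
```

```text
time_s: 39.58
eef_pos: [0.5823, -0.0295, 0.0621]
ee_rot: [0.693, 0.721, 0.003, -0.002]
force: [-0.4, 0.3, -2.4]
gripper_width: 0.545
grip_force: 63.9
[[-0.04   0.999  0.002]
 [ 0.999  0.04   0.007]
 [ 0.007  0.003 -1.   ]]
scene [238. 176.] 426 [ 29. 117.  50.] 0.0219 ((587.6900024414062, -215.77920532226562), (50.329002380371094, 69.49790954589844), 4.535118103027344)
scene [265. 192.] 634 [ 66.5 121.   80. ] 0.0239 ((584.9085083007812, -124.69866180419922), (87.76870727539062, 52.546974182128906), 89.966064453125)
scene [370. 270.] 663 [ 58. 155. 104.] 0.0216 ((590.4341430664062, 197.64532470703125), (68.22422790527344, 49.439125061035156), 64.93524932861328)
side [244. 178.] 101 [ 61. 190. 110.] 0.021 ((571.4698486328125, 194.52671813964844), (28.613994598388672, 67.96512603759766), 0.025410490110516548)
side [288. 244.] 869 [ 17. 215. 150.] 0.0223 ((586.4451293945312, -125.71018981933594), (87.65847778320312, 51.349178314208984), 88.82415771484375)
side [305. 276.] 597 [22. 39. 99.] 0.0211 ((589.5360717773438, -216.74810791015625), (48.66595458984375, 68.3401107788086), 2.668569564819336)
```

```bash
python3 -m pendant '[{"delta_pos":[0,0,-3],"rotation":[-0.3,0.1,0],"hand":30},{"delta_pos":[0,0,-6],"rotation":[-0.3,0.1,0],"hand":30},{"delta_pos":[0,0,-8.5],"rotation":[-0.3,0.1,0],"hand":30},{"delta_pos":[0,0,-9.45],"rotation":[-0.3,0.1,0],"hand":30},{"delta_pos":[0,0,-9.45],"rotation":[-0.3,0.1,0],"hand":30},{"delta_pos":[0,0,-9.45],"rotation":[-0.3,0.1,0],"hand":30}]'
python3 -m pendant '[{"delta_pos":[0,-0.4,0],"rotation":[0,0,0],"hand":30},{"delta_pos":[0,-0.8,0],"rotation":[0,0,0],"hand":30},{"delta_pos":[0,-1.2,0],"rotation":[0,0,0],"hand":30},{"delta_pos":[0,-1.5,0],"rotation":[0,0,0],"hand":30},{"delta_pos":[0,-1.5,0],"rotation":[0,0,0],"hand":30},{"delta_pos":[0,-1.5,0],"rotation":[0,0,0],"hand":30}]'
python3 - <<'E'
from h import *
for n in ('scene','side'):
    g=grab(n)
    for b in blobs(g,.012,.028,80,(.5,.615,-.3,.1)): print(n,*b)
E
```

```text
time_s: 40.18
eef_pos: [0.5829, -0.0292, -0.0315]
ee_rot: [0.692, 0.722, 0.001, 0.001]
force: [0.7, 0.5, -2.0]
gripper_width: 0.543
grip_force: 64.5
time_s: 40.68
eef_pos: [0.583, -0.0462, -0.0319]
ee_rot: [0.693, 0.721, 0.001, 0.0]
force: [0.6, 0.0, -2.6]
gripper_width: 0.544
grip_force: 64.5
scene [238. 175.] 422 [ 28.  116.5  55.5] 0.0222 ((587.9518432617188, -215.65896606445312), (50.13324737548828, 69.09759521484375), 6.02337646484375)
scene [258. 190.] 323 [ 15. 174. 127.] 0.0221 ((585.1865234375, -127.49905395507812), (80.2573013305664, 50.361595153808594), 88.89082336425781)
scene [292. 210.] 335 [ 21. 127.  67.] 0.0241 ((578.4651489257812, -32.92383575439453), (62.81063461303711, 45.877418518066406), 30.091482162475586)
side [285. 244.] 799 [ 16. 157. 146.] 0.0218 ((580.4730224609375, -93.39408111572266), (62.919185638427734, 152.9760284423828), 2.4401633739471436)
side [305. 276.] 601 [ 27.  36. 102.] 0.0211 ((589.6744384765625, -216.7886962890625), (48.107666015625, 69.07913970947266), 2.9229109287261963)
```

```bash
python3 -m pendant '[{"delta_pos":[0,-0.1,-0.05],"rotation":[0,0,0],"hand":30},{"delta_pos":[0,-0.2,-0.1],"rotation":[0,0,0],"hand":30},{"delta_pos":[0,-0.2,-0.1],"rotation":[0,0,0],"hand":30},{"delta_pos":[0,-0.2,-0.1],"rotation":[0,0,0],"hand":30}]'
python3 -m pendant '[{"delta_pos":[0,-0.08,-0.05],"rotation":[0,0,0],"hand":30},{"delta_pos":[0,-0.08,-0.05],"rotation":[0,0,0],"hand":30},{"delta_pos":[0,-0.08,-0.05],"rotation":[0,0,0],"hand":30},{"delta_pos":[0,-0.08,-0.05],"rotation":[0,0,0],"hand":30}]'
python3 - <<'E'
from h import *
for n in ('scene','side'):
    g=grab(n)
    for b in blobs(g,.012,.028,80,(.5,.615,-.3,.1)): print(n,*b)
E
```

```text
time_s: 41.12
eef_pos: [0.5828, -0.0478, -0.0332]
ee_rot: [0.693, 0.721, 0.001, 0.0]
force: [-0.4, 0.1, -2.5]
gripper_width: 0.543
grip_force: 64.5
time_s: 41.45
eef_pos: [0.5829, -0.0486, -0.0336]
ee_rot: [0.693, 0.721, 0.001, 0.0]
force: [0.6, 0.7, -2.8]
gripper_width: 0.541
grip_force: 64.5
scene [238. 176.] 429 [ 28. 117.  51.] 0.0221 ((586.9922485351562, -215.58865356445312), (51.830665588378906, 70.30887603759766), 4.865487098693848)
scene [258. 190.] 319 [ 15. 174. 127.] 0.0221 ((585.23388671875, -130.3447265625), (79.3900375366211, 50.28813934326172), 89.69841003417969)
scene [292. 209.] 340 [ 21. 127.  66.] 0.0227 ((580.3458862304688, -37.8338737487793), (62.93207550048828, 46.24116516113281), 17.577224731445312)
side [285. 244.] 787 [ 15. 162. 149.] 0.0216 ((582.7584228515625, -94.98152923583984), (60.70625305175781, 150.26121520996094), 5.381186485290527)
side [305. 276.] 597 [ 25.  38. 105.] 0.021 ((589.54248046875, -216.24349975585938), (48.43734359741211, 69.22904205322266), 2.134517192840576)
```

```bash
python3 -m pendant '[{"delta_pos":[0,0,-0.1],"rotation":[0,0,0],"hand":30},{"delta_pos":[0,0,-0.1],"rotation":[0,0,0],"hand":30},{"delta_pos":[0,0,-0.1],"rotation":[0,0,0],"hand":80},{"delta_pos":[0,0,-0.1],"rotation":[0,0,0],"hand":80},{"delta_pos":[0,0,-0.1],"rotation":[0,0,0],"hand":80},{"delta_pos":[0,0,3],"rotation":[0,0,0],"hand":80},{"delta_pos":[0,0,7],"rotation":[0,0,0],"hand":80},{"delta_pos":[0,0,11],"rotation":[0,0,0],"hand":100}]'
python3 -m pendant '[{"delta_pos":[0,-4,4],"rotation":[0,0,0],"hand":100},{"delta_pos":[0,-8,8],"rotation":[0,0,0],"hand":100},{"delta_pos":[0,-9,8],"rotation":[0,0,0],"hand":100},{"delta_pos":[0,-9,8],"rotation":[0,0,0],"hand":100},{"delta_pos":[0,-9,8],"rotation":[0,0,0],"hand":100},{"delta_pos":[0,-9,8],"rotation":[0,0,0],"hand":100}]'
python3 - <<'E'
from h import *
f=grab('wrist')
for b in blobs(f,.012,.028,200)+blobs(f,.035,.06,200): print(*b)
for n in ('scene','side'):
    g=grab(n)
    for b in blobs(g,.012,.028,80,(.5,.65,-.3,.3)): print(n,*b)
E
```

```text
time_s: 42.22
eef_pos: [0.5817, -0.0484, 0.0764]
ee_rot: [0.693, 0.721, -0.0, -0.001]
force: [1.0, -0.5, -0.1]
gripper_width: 0.916
grip_force: 0.0
time_s: 42.72
eef_pos: [0.5826, -0.1383, 0.1559]
ee_rot: [0.693, 0.721, 0.001, -0.0]
force: [-0.3, 0.1, -0.7]
gripper_width: 0.999
grip_force: 0.0
[502.  11.] 217 [26. 82. 30.] 0.0128 ((765.4884033203125, 21.59186553955078), (27.448055267333984, 15.596681594848633), 13.22225284576416)
[283.  90.] 4501 [ 22.  79. 131.] 0.0204 ((583.0960693359375, -49.26715850830078), (48.0678596496582, 66.03040313720703), 1.9603137969970703)
[460. 115.] 882 [ 21. 172. 100.] 0.021 ((745.853515625, -62.987396240234375), (64.73603057861328, 35.11321258544922), 86.43521881103516)
[281. 186.] 3455 [ 15. 210. 153.] 0.0203 ((585.1885375976562, -132.71604919433594), (48.07639694213867, 62.705448150634766), 2.3707690238952637)
[281. 265.] 3036 [ 24. 104. 100.] 0.0203 ((588.103759765625, -212.16224670410156), (48.009037017822266, 65.23570251464844), 2.91933274269104)
[533.   4.] 281 [20. 51. 78.] 0.0441 ((765.923583984375, 18.316509246826172), (5.117771625518799, 21
[... 494 characters left out ...]
0. 128.  84.] 0.0222 ((584.1729125976562, -92.21289825439453), (52.91986846923828, 152.0304718017578), 0.8755711913108826)
scene [370. 270.] 664 [ 58. 157. 100.] 0.0217 ((590.4406127929688, 197.3622589111328), (68.70178985595703, 49.15016555786133), 62.022605895996094)
side [250. 176.] 271 [ 64. 142. 142.] 0.0213 ((592.525146484375, 195.94912719726562), (70.1607666015625, 49.03742599487305), 64.00138854980469)
side [285. 244.] 797 [ 13. 174. 142.] 0.0211 ((586.5125122070312, -94.25720977783203), (51.12123107910156, 151.286865234375), 1.0912469625473022)
side [305. 276.] 605 [29. 40. 95.] 0.021 ((589.2724609375, -216.56764221191406), (48.11503601074219, 68.94412994384766), 1.6400395631790161)
```

Wrist numbers: demo −212.2, orange −131.1, case −89.9, cream −49.3 mm: spacings 81–82 mm, step 2 met. Take the case to the far side of cream, with more margin this time.

```bash
python3 -m pendant '[{"delta_pos":[0.2,4.85,-2],"rotation":[0,0,0],"hand":100},{"delta_pos":[0.2,4.85,-5],"rotation":[0,0,0],"hand":100},{"delta_pos":[0.2,4.85,-9],"rotation":[0,0,0],"hand":100},{"delta_pos":[0.2,4.85,-13],"rotation":[0,0,0],"hand":100},{"delta_pos":[0.2,4.85,-16],"rotation":[0,0,0],"hand":100},{"delta_pos":[0.2,4.85,-16.8],"rotation":[0,0,0],"hand":100},{"delta_pos":[0.2,4.85,-16.8],"rotation":[0,0,0],"hand":100},{"delta_pos":[0.2,4.85,-16.8],"rotation":[0,0,0],"hand":100}]' 60
python3 -m pendant '[{"delta_pos":[0,0,0],"rotation":[0,0,0],"hand":30},{"delta_pos":[0,0,0],"rotation":[0,0,0],"hand":30},{"delta_pos":[0,0,0],"rotation":[0,0,0],"hand":30},{"delta_pos":[0,0,0],"rotation":[0,0,0],"hand":30},{"delta_pos":[0,0,0],"rotation":[0,0,0],"hand":30},{"delta_pos":[0,0,0],"rotation":[0,0,0],"hand":30}]'
python3 -m pendant '[{"delta_pos":[0,0,2],"rotation":[0,0,0],"hand":30},{"delta_pos":[0,0,5],"rotation":[0,0,0],"hand":30},{"delta_pos":[0,0,7],"rotation":[0,0,0],"hand":30},{"delta_pos":[-0.5,4,7],"rotation":[0,0,0],"hand":30},{"delta_pos":[-0.5,8,7],"rotation":[0,0,0],"hand":30},{"delta_pos":[-0.5,9.5,7],"rotation":[0,0,0],"hand":30},{"delta_pos":[-0.5,9.5,7],"rotation":[0,0,0],"hand":30},{"delta_pos":[-0.5,9.5,7],"rotation":[0,0,0],"hand":30}]'
python3 -m pendant '[{"delta_pos":[0,0,-2],"rotation":[0,0,0],"hand":30},{"delta_pos":[0,0,-5],"rotation":[0,0,0],"hand":30},{"delta_pos":[0,0,-6.8],"rotation":[0,0,0],"hand":30},{"delta_pos":[0,0,-6.8],"rotation":[0,0,0],"hand":30},{"delta_pos":[0,0,-6.8],"rotation":[0,0,0],"hand":30},{"delta_pos":[0,0,-6.8],"rotation":[0,0,0],"hand":30}]'
```

```text
time_s: 43.53
eef_pos: [0.5854, -0.0897, -0.011]
ee_rot: [0.693, 0.721, 0.001, 0.001]
force: [-0.7, -0.2, 0.9]
gripper_width: 1.004
grip_force: 0.0
time_s: 44.03
eef_pos: [0.587, -0.0907, -0.0086]
ee_rot: [0.693, 0.721, 0.002, 0.003]
force: [0.7, 0.7, 5.6]
gripper_width: 0.566
grip_force: 63.6
time_s: 44.7
eef_pos: [0.5798, 0.0054, 0.0587]
ee_rot: [0.692, 0.722, 0.001, 0.001]
force: [0.1, -0.7, -0.4]
gripper_width: 0.567
grip_force: 62.8
time_s: 45.2
eef_pos: [0.58, 0.0035, -0.0096]
ee_rot: [0.693, 0.721, 0.001, 0.001]
force: [-0.1, 0.6, -0.7]
gripper_width: 0.568
grip_force: 68.3
```

```bash
python3 -m pendant '[{"delta_pos":[0.05,-0.3,0],"rotation":[0,0,0],"hand":30},{"delta_pos":[0.05,-0.6,0],"rotation":[0,0,0],"hand":30},{"delta_pos":[0.05,-0.9,0],"rotation":[0,0,0],"hand":30},{"delta_pos":[0.05,-1.1,0],"rotation":[0,0,0],"hand":30},{"delta_pos":[0.05,-1.1,0],"rotation":[0,0,0],"hand":30},{"delta_pos":[0.05,-1.1,0],"rotation":[0,0,0],"hand":30}]'
python3 -m pendant '[{"delta_pos":[0,0,-0.2],"rotation":[0,0,0],"hand":30},{"delta_pos":[0,0,-0.2],"rotation":[0,0,0],"hand":30},{"delta_pos":[0,0,-0.2],"rotation":[0,0,0],"hand":80},{"delta_pos":[0,0,-0.2],"rotation":[0,0,0],"hand":80},{"delta_pos":[0,0,-0.2],"rotation":[0,0,0],"hand":80},{"delta_pos":[0,0,3],"rotation":[0,0,0],"hand":80},{"delta_pos":[0,0,7],"rotation":[0,0,0],"hand":80},{"delta_pos":[0,0,11],"rotation":[0,0,0],"hand":100}]'
python3 -m pendant '[{"delta_pos":[0,-2,5],"rotation":[0,0,0],"hand":100},{"delta_pos":[0,-4,5],"rotation":[0,0,0],"hand":100},{"delta_pos":[0,-4,5],"rotation":[0,0,0],"hand":100},{"delta_pos":[0,-4,5],"rotation":[0,0,0],"hand":100},{"delta_pos":[0,-4,5],"rotation":[0,0,0],"hand":100}]'
python3 - <<'E'
from h import *
f=grab('wrist')
for b in blobs(f,.012,.028,200)+blobs(f,.035,.06,200): print(*b)
for n in ('scene','side'):
    g=grab(n)
    for b in blobs(g,.012,.028,80,(.5,.65,-.3,.3)): print(n,*b)
E
```

```text
time_s: 45.7
eef_pos: [0.5804, -0.0063, -0.0095]
ee_rot: [0.693, 0.721, 0.001, 0.0]
force: [-0.0, -0.6, -1.4]
gripper_width: 0.573
grip_force: 68.3
time_s: 46.37
eef_pos: [0.579, -0.0059, 0.1]
ee_rot: [0.693, 0.721, -0.0, -0.001]
force: [0.3, -0.8, 0.7]
gripper_width: 0.92
grip_force: 0.0
time_s: 46.78
eef_pos: [0.5796, -0.0456, 0.149]
ee_rot: [0.693, 0.721, 0.0, -0.001]
force: [0.1, 1.2, -0.2]
gripper_width: 0.999
grip_force: 0.0
[542.  14.] 397 [23. 70. 50.] 0.0177 ((783.382080078125, 107.709716796875), (13.258077621459961, 25.37544822692871), 22.197683334350586)
[519.  56.] 232 [25. 98. 66.] 0.0126 ((775.7594604492188, 77.1651840209961), (22.862987518310547, 16.639469146728516), 71.62387084960938)
[282. 197.] 3552 [ 20. 106. 142.] 0.0204 ((582.9360961914062, -49.41057586669922), (48.027687072753906, 63.44574737548828), 2.0258004665374756)
[454. 210.] 844 [ 20. 189.  93.] 0.0208 ((746.2793579101562, -58.63871765136719), (64.62191772460938, 34.85077667236328), 69.02953338623047)
[281. 278.] 3104 [ 20. 172. 158.] 0.0202 ((585.159423828125, -131.28652954101562), (48.110740661621094, 6
[... 1059 characters left out ...]
664 [ 58. 157. 102.] 0.0215 ((590.3358764648438, 197.01280212402344), (67.482421875, 48.81910705566406), 63.79608917236328)
side [250. 176.] 276 [ 64. 142. 138.] 0.0212 ((592.429443359375, 195.2713165283203), (69.37525177001953, 47.87688446044922), 63.36360549926758)
side [276. 228.] 515 [ 19. 110. 114.] 0.0211 ((584.7175903320312, -46.84565353393555), (50.130611419677734, 79.22137451171875), 3.911961793899536)
side [290. 252.] 503 [ 14. 229. 170.] 0.021 ((586.3285522460938, -135.59559631347656), (48.4869384765625, 68.84119415283203), 1.246734619140625)
side [305. 276.] 603 [28. 36. 94.] 0.021 ((589.421630859375, -217.2938232421875), (49.30036544799805, 68.51473999023438), 2.400160074234009)
```

```bash
python3 -m pendant '[{"delta_pos":[1,24.4,0],"rotation":[0,0,-28.8],"hand":100},{"delta_pos":[1,24.4,0],"rotation":[0,0,-28.8],"hand":100},{"delta_pos":[1,24.4,0],"rotation":[0,0,-28.8],"hand":100},{"delta_pos":[1,24.4,0],"rotation":[0,0,-28.8],"hand":100},{"delta_pos":[1,24.4,0],"rotation":[0,0,-28.8],"hand":100},{"delta_pos":[1,24.4,0],"rotation":[0,0,-28.8],"hand":100},{"delta_pos":[1,24.4,-4],"rotation":[0,0,-28.8],"hand":100},{"delta_pos":[1,24.4,-8],"rotation":[0,0,-28.8],"hand":100}]'
python3 -m pendant '[{"delta_pos":[0,0,0],"rotation":[0,0,0],"hand":100},{"delta_pos":[0,0,0],"rotation":[0,0,0],"hand":100},{"delta_pos":[0,0,0],"rotation":[0,0,0],"hand":100}]'
python3 - <<'E'
from h import *
for n in ('wrist','scene','side'):
    g=grab(n)
    for b in blobs(g,.012,.028,200,(.5,.65,-.1,.3)): print(n,*b)
E
```

```text
time_s: 47.6
eef_pos: [0.592, 0.2029, 0.0721]
ee_rot: [0.849, 0.529, 0.004, 0.001]
force: [0.5, -0.6, -1.8]
gripper_width: 1.001
grip_force: 0.0
time_s: 47.85
eef_pos: [0.5911, 0.198, 0.0717]
ee_rot: [0.85, 0.526, 0.001, 0.001]
force: [0.2, 0.2, 1.3]
gripper_width: 1.001
grip_force: 0.0
wrist [277. 214.] 6287 [ 40. 142. 102.] 0.0204 ((590.6449584960938, 199.630859375), (65.77613830566406, 48.08706283569336), 63.395835876464844)
scene [288. 209.] 465 [33. 85. 80.] 0.0221 ((582.916015625, -41.56497573852539), (49.33329391479492, 85.68582153320312), 2.3678035736083984)
scene [370. 270.] 659 [ 46. 152.  63.] 0.0216 ((590.282470703125, 197.55699157714844), (66.95219421386719, 49.28579330444336), 63.21841049194336)
side [250. 176.] 274 [ 46.5 145.5 106. ] 0.0213 ((592.136474609375, 194.98109436035156), (68.08738708496094, 47.74905014038086), 63.92064666748047)
side [276. 228.] 498 [ 29.  83. 126.] 0.0213 ((583.0694580078125, -46.6405143737793), (50.26001739501953, 79.53797149658203), 1.8659772872924805)
```

```bash
python3 -m pendant '[{"delta_pos":[0,0.1,-3],"rotation":[0,0,0],"hand":100},{"delta_pos":[0,0.1,-7],"rotation":[0,0,0],"hand":100},{"delta_pos":[0,0.1,-10.8],"rotation":[0,0,0],"hand":100},{"delta_pos":[0,0.1,-10.8],"rotation":[0,0,0],"hand":100},{"delta_pos":[0,0.1,-10.8],"rotation":[0,0,0],"hand":100},{"delta_pos":[0,0.1,-10.8],"rotation":[0,0,0],"hand":100}]' 60
python3 -m pendant '[{"delta_pos":[0,0,0],"rotation":[0,0,0],"hand":30},{"delta_pos":[0,0,0],"rotation":[0,0,0],"hand":30},{"delta_pos":[0,0,0],"rotation":[0,0,0],"hand":30},{"delta_pos":[0,0,0],"rotation":[0,0,0],"hand":30},{"delta_pos":[0,0,0],"rotation":[0,0,0],"hand":30},{"delta_pos":[0,0,0],"rotation":[0,0,0],"hand":30}]'
python3 -m pendant '[{"delta_pos":[0,0,3],"rotation":[0,0,0],"hand":30},{"delta_pos":[0,0,7],"rotation":[0,0,0],"hand":30},{"delta_pos":[-0.5,-4,9],"rotation":[0,0,28.7],"hand":30},{"delta_pos":[-1.2,-14,9],"rotation":[0,0,28.7],"hand":30},{"delta_pos":[-1.2,-14,9],"rotation":[0,0,28.7],"hand":30},{"delta_pos":[-1.2,-14,9],"rotation":[0,0,28.7],"hand":30},{"delta_pos":[-1.2,-14,9],"rotation":[0,0,28.7],"hand":30},{"delta_pos":[-1.2,-14,9],"rotation":[0,0,28.7],"hand":30}]'
python3 -m pendant '[{"delta_pos":[0,0,0],"rotation":[0,0,0],"hand":30},{"delta_pos":[0,0,0],"rotation":[0,0,0],"hand":30},{"delta_pos":[0,0,0],"rotation":[0,0,0],"hand":30}]'
```

```text
time_s: 48.5
eef_pos: [0.5931, 0.1992, -0.034]
ee_rot: [0.851, 0.526, 0.003, 0.001]
force: [0.3, 1.0, 0.6]
gripper_width: 0.998
grip_force: 0.0
time_s: 49.0
eef_pos: [0.5924, 0.1994, -0.0346]
ee_rot: [0.85, 0.526, 0.003, 0.001]
force: [-0.6, 0.2, 5.9]
gripper_width: 0.542
grip_force: 65.5
time_s: 49.67
eef_pos: [0.578, 0.0577, 0.0523]
ee_rot: [0.695, 0.719, 0.001, -0.0]
force: [0.0, 1.0, -2.2]
gripper_width: 0.545
grip_force: 64.5
time_s: 49.92
eef_pos: [0.5783, 0.0602, 0.0522]
ee_rot: [0.693, 0.721, 0.001, 0.0]
force: [-0.4, 0.3, -2.4]
gripper_width: 0.539
grip_force: 64.5
```

```bash
python3 -m pendant '[{"delta_pos":[0,0,-3],"rotation":[0,0,0],"hand":30},{"delta_pos":[0,0,-6],"rotation":[0,0,0],"hand":30},{"delta_pos":[0,0,-8.45],"rotation":[0,0,0],"hand":30},{"delta_pos":[0,0,-8.45],"rotation":[0,0,0],"hand":30},{"delta_pos":[0,0,-8.45],"rotation":[0,0,0],"hand":30},{"delta_pos":[0,0,-8.45],"rotation":[0,0,0],"hand":30}]'
python3 -m pendant '[{"delta_pos":[0,-0.5,0],"rotation":[0,0,0],"hand":30},{"delta_pos":[0,-1,0],"rotation":[0,0,0],"hand":30},{"delta_pos":[0,-1.5,0],"rotation":[0,0,0],"hand":30},{"delta_pos":[0,-2,0],"rotation":[0,0,0],"hand":30},{"delta_pos":[0,-2.4,0],"rotation":[0,0,0],"hand":30},{"delta_pos":[0,-2.4,0],"rotation":[0,0,0],"hand":30},{"delta_pos":[0,-2.4,0],"rotation":[0,0,0],"hand":30},{"delta_pos":[0,-2.4,0],"rotation":[0,0,0],"hand":30}]'
```

```text
time_s: 50.42
eef_pos: [0.5785, 0.0597, -0.0319]
ee_rot: [0.693, 0.721, 0.001, 0.0]
force: [-0.5, 0.5, -2.3]
gripper_width: 0.541
grip_force: 68.6
time_s: 51.08
eef_pos: [0.5784, 0.0348, -0.032]
ee_rot: [0.694, 0.72, 0.001, 0.0]
force: [-0.8, 0.2, -2.4]
gripper_width: 0.54
grip_force: 68.6
```

```bash
python3 -m pendant '[{"delta_pos":[0,-0.1,-0.1],"rotation":[0,0,0],"hand":30},{"delta_pos":[0,-0.17,-0.15],"rotation":[0,0,0],"hand":30},{"delta_pos":[0,-0.17,-0.15],"rotation":[0,0,0],"hand":30},{"delta_pos":[0,-0.17,-0.15],"rotation":[0,0,0],"hand":30},{"delta_pos":[0,-0.17,-0.15],"rotation":[0,0,0],"hand":30}]'
python3 - <<'E'
from h import *
for n in ('scene','side'):
    g=grab(n)
    for b in blobs(g,.012,.028,80,(.5,.605,-.3,.2)): print(n,*b)
E
```

```text
time_s: 51.5
eef_pos: [0.5784, 0.0335, -0.0337]
ee_rot: [0.693, 0.721, 0.001, 0.0]
force: [1.1, 1.6, -3.6]
gripper_width: 0.542
grip_force: 68.6
scene [240. 174.] 326 [ 30.  115.   68.5] 0.0224 ((584.541259765625, -215.16688537597656), (41.84176254272461, 70.21066284179688), 1.0434190034866333)
scene [263. 190.] 373 [ 15. 195. 135.] 0.0224 ((582.1312255859375, -133.74859619140625), (45.70330047607422, 68.80876922607422), 0.022703690454363823)
scene [285. 206.] 336 [31. 88. 89.] 0.0224 ((581.3734130859375, -45.768402099609375), (82.27809143066406, 46.794883728027344), 89.70333862304688)
scene [321. 227.] 330 [ 43. 159.  48.] 0.0245 ((576.0653076171875, 44.265647888183594), (57.612918853759766, 42.14488220214844), 6.046412467956543)
side [271. 223.] 643 [ 28.  86. 117.] 0.0218 ((573.967041015625, -12.539253234863281), (60.987640380859375, 149.63690185546875), 0.3138847351074219)
side [289. 252.] 453 [ 14. 233. 175.] 0.0212 ((583.9417724609375, -135.39779663085938), (42.82432556152344, 67.00116729736328), 0.8198317885398865)
side [304. 277.] 508 [28. 38. 87.] 0.0211 ((584.6283569335938, -217.05010986328125), (40.099002838134766, 67.06262969970703), 0.8020438551902771)
```

```bash
python3 -m pendant '[{"delta_pos":[0,0,-0.1],"rotation":[0,0,0],"hand":30},{"delta_pos":[0,0,-0.1],"rotation":[0,0,0],"hand":30},{"delta_pos":[0,0,-0.1],"rotation":[0,0,0],"hand":80},{"delta_pos":[0,0,-0.1],"rotation":[0,0,0],"hand":80},{"delta_pos":[0,0,-0.1],"rotation":[0,0,0],"hand":80},{"delta_pos":[0,0,3],"rotation":[0,0,0],"hand":80},{"delta_pos":[0,0,7],"rotation":[0,0,0],"hand":80},{"delta_pos":[0,0,11],"rotation":[0,0,0],"hand":100}]'
python3 -m pendant '[{"delta_pos":[0,-4,4],"rotation":[0,0,0],"hand":100},{"delta_pos":[0,-8,8],"rotation":[0,0,0],"hand":100},{"delta_pos":[0,-10,8],"rotation":[0,0,0],"hand":100},{"delta_pos":[0,-10,8],"rotation":[0,0,0],"hand":100},{"delta_pos":[0,-10,8],"rotation":[0,0,0],"hand":100},{"delta_pos":[0,-10,8],"rotation":[0,0,0],"hand":100}]'
python3 - <<'E'
from h import *
f=grab('wrist')
for b in blobs(f,.012,.028,200)+blobs(f,.035,.06,200): print(*b)
for n in ('scene','side'):
    g=grab(n)
    for b in blobs(g,.012,.028,80,(.5,.65,-.3,.3)): print(n,*b)
E
```

```text
time_s: 52.27
eef_pos: [0.5773, 0.0329, 0.0766]
ee_rot: [0.694, 0.72, -0.0, -0.001]
force: [0.6, -0.4, 0.4]
gripper_width: 0.922
grip_force: 0.0
time_s: 52.77
eef_pos: [0.5782, -0.0669, 0.1563]
ee_rot: [0.694, 0.72, 0.001, 0.0]
force: [-0.2, -0.1, -0.5]
gripper_width: 1.005
grip_force: 0.0
[283.  76.] 4564 [ 63. 158. 143.] 0.0204 ((578.4338989257812, 33.34954833984375), (48.075775146484375, 65.00349426269531), 2.1370720863342285)
[501.  63.] 206 [ 26. 102.  47.] 0.0126 ((766.3053588867188, 52.00541687011719), (25.902626037597656, 12.976309776306152), 68.61972045898438)
[284. 173.] 3564 [ 21. 105. 146.] 0.0203 ((583.0188598632812, -49.26206970214844), (48.08720397949219, 62.947853088378906), 2.0434086322784424)
[453. 187.] 803 [ 21. 178. 100.] 0.021 ((746.5616455078125, -58.54238510131836), (64.41780090332031, 34.678585052490234), 69.30327606201172)
[283. 255.] 3105 [ 19. 173. 155.] 0.0203 ((585.1722412109375, -131.15213012695312), (47.97916030883789, 65.36224365234375), 2.327310562133789)
[283. 328.] 2671 [27. 94. 70.] 0.0202 ((587.8228149414062, -212.79562377929688), (47.85561370849
[... 642 characters left out ...]
. 111.] 0.0221 ((585.5794677734375, -134.09393310546875), (50.818336486816406, 68.161376953125), 3.7621288299560547)
scene [302. 217.] 978 [ 38. 129.  79.] 0.0219 ((579.447509765625, -9.872283935546875), (53.86249542236328, 149.1387939453125), 3.2527613639831543)
side [272. 224.] 658 [ 20. 111. 123.] 0.0212 ((582.2252807617188, -11.699363708496094), (50.3809928894043, 149.67202758789062), 2.119575262069702)
side [290. 252.] 497 [ 14. 224. 167.] 0.0212 ((586.5730590820312, -135.33877563476562), (48.12508010864258, 69.08647918701172), 2.035353183746338)
side [305. 276.] 600 [26. 40. 96.] 0.0211 ((589.7661743164062, -216.75634765625), (49.672096252441406, 68.73007202148438), 0.5074302554130554)
```

Row is good: green 33.3, case −8.0, cream about −48.5, orange −131.2, demo −212.8 mm. Return the case to the coaster.

```bash
python3 -m pendant '[{"delta_pos":[0.2,5.9,0],"rotation":[0,0,0],"hand":100},{"delta_pos":[0.2,5.9,-2],"rotation":[0,0,0],"hand":100},{"delta_pos":[0.2,5.9,-6],"rotation":[0,0,0],"hand":100},{"delta_pos":[0.2,5.9,-10],"rotation":[0,0,0],"hand":100},{"delta_pos":[0.2,5.9,-14],"rotation":[0,0,0],"hand":100},{"delta_pos":[0.2,5.9,-16.8],"rotation":[0,0,0],"hand":100},{"delta_pos":[0.2,5.9,-16.8],"rotation":[0,0,0],"hand":100},{"delta_pos":[0.2,5.9,-16.8],"rotation":[0,0,0],"hand":100}]' 60
python3 -m pendant '[{"delta_pos":[0,0,0],"rotation":[0,0,0],"hand":30},{"delta_pos":[0,0,0],"rotation":[0,0,0],"hand":30},{"delta_pos":[0,0,0],"rotation":[0,0,0],"hand":30},{"delta_pos":[0,0,0],"rotation":[0,0,0],"hand":30},{"delta_pos":[0,0,0],"rotation":[0,0,0],"hand":30},{"delta_pos":[0,0,0],"rotation":[0,0,0],"hand":30}]'
python3 -m pendant '[{"delta_pos":[0,0,2],"rotation":[0,0,0],"hand":30},{"delta_pos":[0,0,5],"rotation":[0,0,0],"hand":30},{"delta_pos":[0,0,7],"rotation":[0,0,0],"hand":30},{"delta_pos":[-12.5,-5.2,7],"rotation":[0,0,4],"hand":30},{"delta_pos":[-12.5,-5.2,7],"rotation":[0,0,4],"hand":30},{"delta_pos":[-12.5,-5.2,7],"rotation":[0,0,4],"hand":30},{"delta_pos":[-12.5,-5.2,7],"rotation":[0,0,4],"hand":30},{"delta_pos":[-12.5,-5.2,7],"rotation":[0,0,4],"hand":30}]'
python3 -m pendant '[{"delta_pos":[0,0,-3],"rotation":[0,0,0],"hand":30},{"delta_pos":[0,0,-5.5],"rotation":[0,0,0],"hand":30},{"delta_pos":[0,0,-6.2],"rotation":[0,0,0],"hand":30},{"delta_pos":[0,0,-6.2],"rotation":[0,0,0],"hand":30},{"delta_pos":[0,0,-6.2],"rotation":[0,0,0],"hand":30},{"delta_pos":[0,0,-6.2],"rotation":[0,0,0],"hand":30}]'
```

```text
time_s: 53.58
eef_pos: [0.578, -0.0065, -0.0141]
ee_rot: [0.693, 0.721, -0.001, -0.002]
force: [-0.4, -0.0, 1.6]
gripper_width: 1.001
grip_force: 0.0
time_s: 54.08
eef_pos: [0.583, -0.0079, -0.0081]
ee_rot: [0.693, 0.72, 0.003, 0.003]
force: [0.3, 0.4, 7.1]
gripper_width: 0.57
grip_force: 64.0
time_s: 54.75
eef_pos: [0.4531, -0.0606, 0.0587]
ee_rot: [0.669, 0.743, 0.001, 0.0]
force: [0.1, -0.1, -1.5]
gripper_width: 0.566
grip_force: 63.2
time_s: 55.25
eef_pos: [0.457, -0.0598, -0.0026]
ee_rot: [0.668, 0.744, 0.001, 0.001]
force: [0.1, -0.4, -0.7]
gripper_width: 0.571
grip_force: 63.1
```

```bash
python3 -m pendant '[{"delta_pos":[0,0,-0.2],"rotation":[0,0,0],"hand":30},{"delta_pos":[0,0,-0.3],"rotation":[0,0,0],"hand":30},{"delta_pos":[0,0,-0.3],"rotation":[0,0,0],"hand":30},{"delta_pos":[0,0,-0.3],"rotation":[0,0,0],"hand":30}]'
python3 -m pendant '[{"delta_pos":[0,0,0],"rotation":[0,0,0],"hand":80},{"delta_pos":[0,0,0],"rotation":[0,0,0],"hand":80},{"delta_pos":[0,0,0],"rotation":[0,0,0],"hand":80},{"delta_pos":[0,0,0],"rotation":[0,0,0],"hand":80},{"delta_pos":[0,0,4],"rotation":[0,0,0],"hand":90},{"delta_pos":[0,0,8],"rotation":[0,0,0],"hand":100},{"delta_pos":[0,0,12],"rotation":[0,0,0],"hand":100},{"delta_pos":[0,0,16],"rotation":[0,0,0],"hand":100}]'
python3 -m pendant '[{"delta_pos":[3,-4,12],"rotation":[0,0,0],"hand":100},{"delta_pos":[3,-4,12],"rotation":[0,0,0],"hand":100},{"delta_pos":[3,-4,12],"rotation":[0,0,0],"hand":100},{"delta_pos":[3,-4,12],"rotation":[0,0,0],"hand":100},{"delta_pos":[3,-4,12],"rotation":[0,0,0],"hand":100},{"delta_pos":[3,-4,12],"rotation":[0,0,0],"hand":100}]'
python3 - <<'E'
from h import *
f=grab('wrist','w9.png')
for b in blobs(f,.012,.028,200)+blobs(f,.04,.06,200): print(*b)
for n in ('scene','side'):
    g=grab(n)
    for b in blobs(g,.012,.06,80,(.4,.65,-.3,.3)): print(n,*b)
E
```

```text
time_s: 55.58
eef_pos: [0.4568, -0.0599, -0.0051]
ee_rot: [0.668, 0.744, 0.002, 0.002]
force: [-0.7, 0.2, 5.1]
gripper_width: 0.568
grip_force: 63.7
time_s: 56.25
eef_pos: [0.4548, -0.0597, 0.1547]
ee_rot: [0.668, 0.744, 0.001, -0.0]
force: [0.9, -1.0, -0.7]
gripper_width: 1.002
grip_force: 0.0
time_s: 56.75
eef_pos: [0.4853, -0.0998, 0.2727]
ee_rot: [0.668, 0.744, 0.001, -0.0]
force: [0.4, -0.2, -0.7]
gripper_width: 1.0
grip_force: 0.0
[370.  67.] 2568 [ 64. 163. 136.] 0.0203 ((578.457763671875, 33.243247985839844), (48.76688003540039, 65.94112396240234), 2.2217230796813965)
[362. 139.] 2184 [ 22. 113. 133.] 0.0203 ((582.71826171875, -48.84242630004883), (48.20469665527344, 65.94279479980469), 2.1443586349487305)
[485. 164.] 507 [ 20. 194.  84.] 0.0208 ((745.673828125, -62.935508728027344), (64.78199768066406, 35.29110336303711), 85.73296356201172)
[352. 204.] 1899 [ 18. 164. 141.] 0.0203 ((585.0264282226562, -131.74246215820312), (48.25862121582031, 66.5050277709961), 2.0869064331054688)
[345. 263.] 1674 [ 26. 100.  85.] 0.0203 ((588.044677734375, -212.66944885253906), (48.13742828
[... 1388 characters left out ...]
.5 139. ] 0.0212 ((580.3419189453125, 28.679153442382812), (48.94493103027344, 69.42240142822266), 1.3618413209915161)
side [277. 230.] 431 [ 19. 109. 122.] 0.0211 ((584.2526245117188, -52.62191390991211), (48.763431549072266, 68.95880126953125), 0.2560660243034363)
side [224. 238.] 439 [108. 218.  76.] 0.0399 ((458.697998046875, -64.22093200683594), (51.09939193725586, 22.390148162841797), 0.3725493550300598)
side [290. 252.] 499 [ 13. 232. 147.] 0.0212 ((586.6207885742188, -135.65386962890625), (48.361019134521484, 66.7413558959961), 2.352982759475708)
side [305. 276.] 597 [28. 40. 96.] 0.0211 ((589.8046875, -216.63677978515625), (49.256690979003906, 68.56504821777344), 2.9735498428344727)
```

View pics/w9.png

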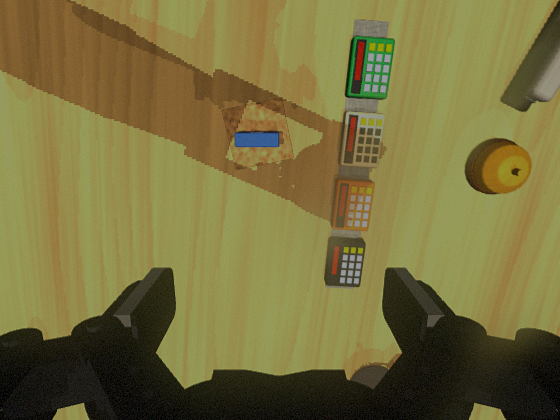

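Final wrist view: black (345,263), orange (352,204), cream (362,139) and green (370,67) sit in one line, all displays on the left, with the case on the coaster at (257,139). Spacings measure about 81, 83 and 82 mm, and stapler and bell are unmoved.

```bash
python3 -c "
from cell import r
print(r.sign_off())"
```

```text
the job is handed in; nothing more can be done
None
```

I handed the job in: the orange, cream and green calculators lie face up in a row from the black one, about 81, 83 and 82 mm apart centre to centre. The case is back on the coaster and the arm is clear; the hand-in returned no verdict.

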